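Measure a picture frame with the desk ruler

ROBOT

A 7-joint arm with a two-finger parallel gripper is mounted at the origin on the work surface. World frame = base frame: x ahead of the robot, y to its left, z up, the work surface at z = 0. Lengths are in m, angles in rad, forces in N, time in s.
With the tool pointing down it reaches from about 0.425 to 0.925 m from the base axis. Payload 6.8 kg.
Tool frame: the origin (TCP) lies midway between the tips of the shut fingers; the grasp point (between the pads) lies 19 mm behind it; z points along the fingers, y is the direction in which the jaws open and shut (so a half turn about z gives the same grasp; the last joint's range is limited). The gripper opens to 85 mm and grips with 20 to 120 N. Pads are 22 mm wide; open, the fingers measure 114 mm over their backs; the gripper's body (76 mm by 85 mm) begins 54 mm behind the grasp point. The pads swing forward as they close: fully open they stand 13 mm farther back than shut.
Start: joints at [1.002, 0.477, 0.022, 1.555, -0.011, 1.109, -0.083], TCP at [0.3, -0.605, 0.231] pointing down, gripper open.
Joint ranges: [-2.96, 2.96], [-0.34, 2.1], [-1.41, 1.46], [0.24, 2.44], [-1.37, 4.51], [0.17, 1.92], [-2.96, 2.96]. Speed limits (rad/s): [2.39, 2.39, 3.14, 3.14, 3.14, 3.14, 3.14].

INTERFACE

Orientations are given as a unit quaternion [w, x, y, z].
In Python, from station import * gives the robot as it stands. The module is installed in compiled form; this text tells all that it offers.
- The arm moves only by the tool jog_arm, never from a script. Its arguments are lists of equal length, an entry for each row: "dp": the shift along the tool's x, y, z in units of 25 mm (1.0 is 25 mm), a list of three; "angular": the turn, a rotation vector about the tool's x, y, z in units of 5 degrees (1.0 is 5 degrees), a list of three; "claw": the finger opening in mm, from 0 to 85.4. A call has exactly 5 rows; each row is the pose to reach, as a shift and turn from the pose commanded when the call began, along the tool's axes at that moment; what a row does not reach only later rows make up. A row lasts 1/10 s, in which the tool goes at most 50 mm and 8.59 degrees, less where a joint would pass 70% of its speed; a pose out of reach is approached as far as the arm can. A call with a gripper value outside its range is refused whole. The fingers move at their own pace and stop on an object; "grip_force" is the grip in N (left out, the last holds). Time passes only in rows, so rows that repeat a pose let the fingers close, or fill a call up. It gives the time, the measured TCP pose, the force and the opening at its end, in the units of the state.
- get_obs(): the state, without advancing time (a new reading comes with each control period).
- read_camera(name): name is "scene" or "top" or "wrist"; returns a dict with "pixels" (400x640x3 uint8, blue, green, red), "camera_matrix" (3x3 intrinsics, pixels), "rvec" (rotation vector, rad) and "tvec" (3), from world to camera coordinates, as OpenCV has them. Camera axes: x right, y down, z forward; pixel columns grow to the right and rows downward; lengths in m; the calibration is good to about 2 mm. A picture is of the moment at which its call begins. There is no depth.
- hand_in(): hands the job in, once; it reports no verdict.
The state is a dict: "t": time; "q": joint angles; "joint_vel": joint speeds; "joint_torque": joint torques, N m; "eef_pos": TCP position; "tool_rot": TCP orientation; "contact_force": force on the tool from outside, world axes, zero at the start; "torque": the same for the moment, N m; "gripper_width": opening from 0.0 (shut) to 1.0 (fully open).
Only numpy, scipy, OpenCV 4.12 (cv2) and the standard library are available. Lean on these libraries where they do the work, as an engineer would, in place of code of your own. Each camera call takes 0.05 s, during which the arm holds its last target.

TASK

The picture frame lying on the desk is to be measured along its long side nearest the robot. First clear the stapler away from that side: set it down upright in the shallow black tray. Then take the ruler from the sloping stand and lay it flat on the desk, its graduated edge flush along that side of the frame and its zero end (the end without the slot) level with the frame's left corner as the robot sees it; let go, and leave the frame where it lies and the other loose things undisturbed.

Things in the scene. Friction and masses are not known exactly. Their poses are not given: they have to be found in the camera images.
- ruler: Flat aluminium ruler, 50 (x) by 300 (y) by 6 mm, 0.25 kg, with a black finger rib centred on it: 14 (x) by 120 (y), from 6 to 38 mm above the underside. Graduated edge at +x, zero end at +y; a 14 x 22 mm slot marks the -y end. Origin: centre of the underside; z normal to it, rib side. It starts on the stand's slope, on the lip, graduated edge uppermost, z leaning 35 deg to the stand's -x.
- ruler_ribend (a point): End of the ruler's rib nearer the zero end, on its top: (0, 60, 38) mm in the ruler's frame.
- stand: Fixed grey document stand, 220 mm wide (y), foot 130 mm deep (x); its 160 mm long face rises at 35 degrees towards +x, from 35 mm high at the front (x = -65 mm) to 127 mm at the back. The lip at the foot of the face stands 10 mm off it. Origin: centre of the foot on the desk, z up.
- frame: Loose wooden picture frame lying face up, 180 (x) by 240 (y) by 12 mm high, about 0.7 kg. Origin: centre of the underside, z up. The side to measure is its long side at x = -90 mm, which faces the robot.
- frame_corner (a point): Bottom left corner of the side to measure, as the robot sees it: (-90, 120, 0) mm in the frame's body frame. The ruler's zero end goes here: its bottom corner at (25, 150, 0) mm in the ruler's frame.
- frame_corner2 (a point): The other bottom corner of the same side: (-90, -120, 0) mm.
- stapler: Black desk stapler standing on its base, 34 wide (x) by 120 long (y) by 52 mm high, about 0.22 kg; its top arm, 28 mm wide and 115 mm long, spans heights 30 to 52 mm. Origin: centre of the underside, z up. It stands close to the side of the frame that is to be measured.
- tray: Fixed shallow black open tray, 190 (x) by 130 (y) by 22 mm high outside, walls 4 mm, floor 4 mm thick. Origin: centre of the underside, z up.
- tape: Bystander: roll of clear tape lying flat, 72 mm across, 22 high. Origin: centre of the underside.
- notes: Bystander: block of yellow note paper, 64 x 64 x 38 mm high. Origin: centre of the underside.
- pencup: Bystander: round dark metal pen cup, 76 mm across, 100 high, pens to 155. Origin: centre of the underside.
- gluestick: Bystander: white glue stick standing upright, 28 mm across, 90 high. Origin: centre of the underside.
- phone: Bystander: mobile phone lying flat, 150 (x) by 72 (y) by 9 mm. Origin: centre of the underside.
- keys: Bystander: key fob with key and ring, about 34 x 130 x 12 mm. Origin: centre of the fob's underside.

How it is judged:
By the outcome, as a careful person would: the job done as asked, in the order asked, and still so for the second after the job is handed in, with the robot touching nothing.
It also fails if it takes over 69 s, if anything falls off the work surface, if the arm or the gripper's body presses on something with over 40 N, if the wrist force passes 120 N, or if a joint passes its speed limit or range.

## Working session

There is one attempt and no reset: what is moved stays moved. The work goes in short steps, Python scripts to look and compute and a tool call to move; the robot and the scene stay as the last step left them, time stands still between calls to the robot, and variables do not carry over. Pictures are saved under pics/ and viewed, and the job is handed in when it is done.

Besides the shell and the picture viewer there is one more tool, called after ">>>" as name(argument=value, ...), one argument or row to a line, values as JSON. jog_arm: Moves the arm, as the interface text tells. Its arguments: {"type":"object","properties":{"dp":{"type":"array","items":{"type":"array","items":{"type":"number"}}},"angular":{"type":"array","items":{"type":"array","items":{"type":"number"}}},"claw":{"type":"array","items":{"type":"number"}},"grip_force":{"type":"number"}},"required":["dp","angular","claw"]}

```bash
mkdir -p pics; python3 - <<'E'
from station import *
import cv2
o=get_obs();print(o)
for n in("scene","top","wrist"):
    r=read_camera(n);cv2.imwrite(f"pics/{n}0.png",r["pixels"]);print(n,r["camera_matrix"].tolist(),r["rvec"],r["tvec"])
E
```

```text
{'t': 0.0, 'q': array([ 1.00193043,  0.47781585,  0.02236597,  1.55646981, -0.01148933,
        1.1093095 , -0.08313321]), 'joint_vel': array([-0.00107548,  0.00083085,  0.00054394, -0.00015935,  0.00031808,
       -0.00083058, -0.0003024 ]), 'joint_torque': array([ 6.86076032e-05, -5.96469319e+01,  1.60800129e+00, -2.81208390e+01,
        1.25310535e-02,  9.39571444e-03,  1.13520414e-05]), 'eef_pos': array([ 0.29982679, -0.60407909,  0.23030793]), 'tool_rot': array([-8.90332645e-04,  9.73582057e-01,  2.28335499e-01, -2.91952644e-04]), 'contact_force': array([-0.25195352, -0.41345254,  0.16605431]), 'torque': array([-0.02638632,  0.00105757, -0.03987682]), 'gripper_width': 1.001264657649721}
scene [[392.90936863450025, 0.0, 315.60974609077465], [0.0, 392.90936863450025, 198.7488882962837], [0.0, 0.0, 1.0]] [ 2.27455923  0.62571797 -0.24116297] [-0.4893793  -0.12984927  1.65065328]
top [[405.9317377648713, 0.0, 323.2648311747895], [0.0, 405.9317377648713, 208.1765599029188], [0.0, 0.0, 1.0]] [ 2.16894246 -2.13837419  0.10455389] [0.02229856 0.53239492 1.20304472]
wrist [[333.78455367111746, 0.0, 309.953151616922], [0.0, 333.78455367111746, 197.07046078866242], [0.0, 0.0, 1.0]] [-2.46162956  1.52463619  0.21747549] [-0.67212358 -0.03714275  0.37796296]
```

View pics/top0.png

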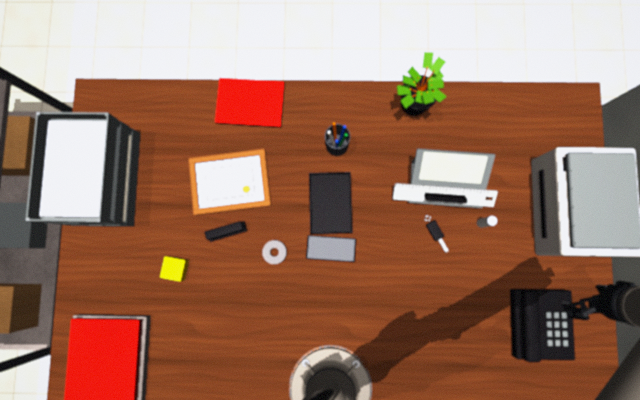

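View pics/scene0.png

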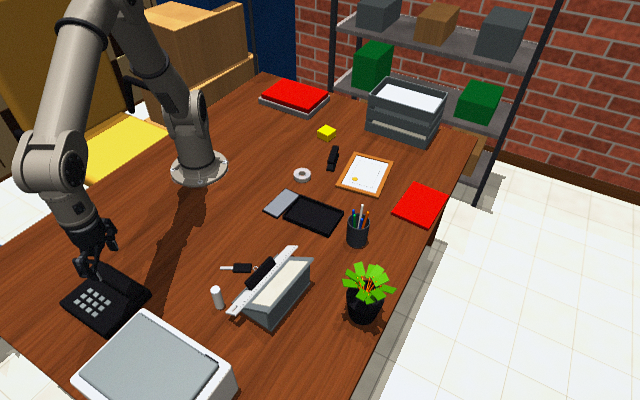

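```bash
cat > h.py <<'E'
import numpy as np, cv2
from station import *
from scipy.spatial.transform import Rotation as R
def cam(n):
    r=read_camera(n);r["R"]=cv2.Rodrigues(np.array(r["rvec"],float))[0];r["t"]=np.array(r["tvec"],float).ravel();r["K"]=np.array(r["camera_matrix"]);return r
def ray(r,uv):
    uv=np.atleast_2d(np.array(uv,float));d=np.linalg.solve(r["K"],np.c_[uv,np.ones(len(uv))].T)
    return -r["R"].T@r["t"],(r["R"].T@d).T
def onz(r,uv,z):
    c,d=ray(r,uv);s=(z-c[2])/d[:,2];return c+d*s[:,None]
def proj(r,P):
    return cv2.projectPoints(np.atleast_2d(np.array(P,float)),r["R"],r["t"],r["K"],None)[0][:,0]
def crop(r,x0,x1,y0,y1,s,name):
    cv2.imwrite("pics/"+name,cv2.resize(r["pixels"][y0:y1,x0:x1],None,fx=s,fy=s,interpolation=cv2.INTER_CUBIC))
def q2R(q): return R.from_quat(np.r_[q[1:],q[0]])
E
python3 - <<'E'
from h import *
r=cam("top")
print(-r["R"].T@r["t"])
crop(r,150,360,130,290,3.8,"t_left.png")
crop(r,370,530,130,270,5,"t_right.png")
s=cam("scene")
crop(s,180,420,110,330,2.7,"s1.png")
b=r["pixels"].astype(int)
hsv=cv2.cvtColor(r["pixels"],cv2.COLOR_BGR2HSV)
for u,v in [(200,190),(230,195),(226,231),(331,203),(400,195),(455,198),(455,170),(332,248)]: print(u,v,b[v,u],hsv[v,u])
E
```

```text
[0.39064984 0.00671023 1.25642582]
200 190 [248 245 243] [108   5 248]
230 195 [247 243 241] [110   6 247]
226 231 [48 42 47] [145  32  48]
331 203 [53 53 55] [ 0  9 55]
400 195 [245 244 244] [120   1 245]
455 198 [26 20 27] [154  66  27]
455 170 [235 243 242] [ 34   8 243]
332 248 [183 171 171] [120  17 183]
```

View pics/t_left.png

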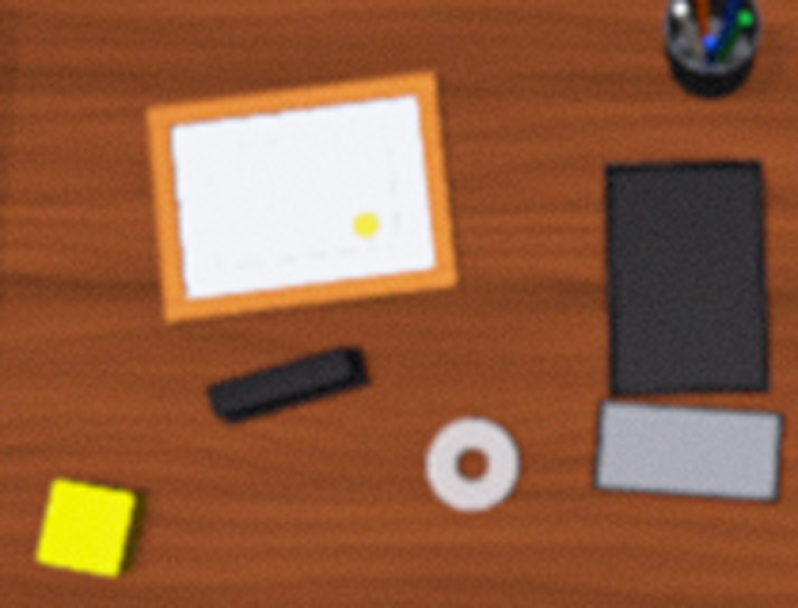

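View pics/t_right.png

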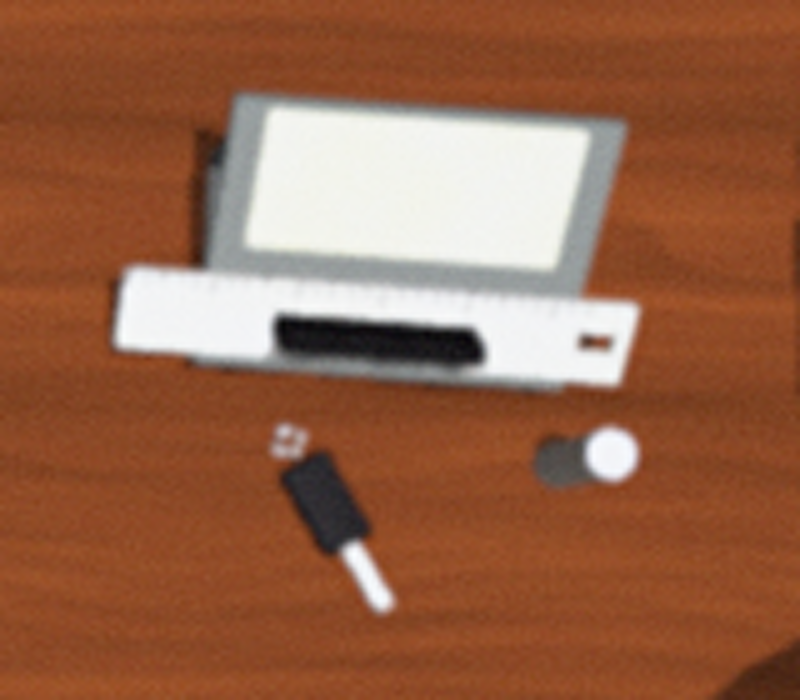

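View pics/s1.png

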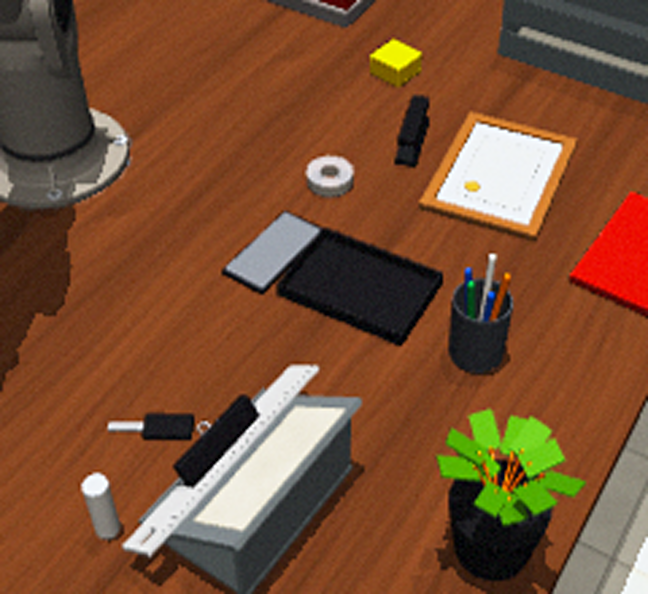

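The top view shows the frame (corners at 190..268, 150..213), the stapler near (226,231), the tray at (331,203), and the ruler on the stand at (445,195). Next I measure them.

```bash
cat > m.py <<'E'
from h import *
r=cam("top");im=r["pixels"];hsv=cv2.cvtColor(im,cv2.COLOR_BGR2HSV)
def roi(m,x0,x1,y0,y1):
    o=np.zeros_like(m);o[y0:y1,x0:x1]=m[y0:y1,x0:x1];return o
def rect(m,z,name):
    cs,_=cv2.findContours(m,cv2.RETR_EXTERNAL,cv2.CHAIN_APPROX_NONE);c=max(cs,key=cv2.contourArea)
    P=onz(r,c[:,0],z)[:,:2]
    b=cv2.minAreaRect((P*1000).astype(np.float32));print(name,b,cv2.boxPoints(b).round(1).tolist())
    return c,P
H,S,V=[hsv[...,i] for i in range(3)]
fm=roi((((S>180)&(V>190)&(H<22))|((S<60)&(V>150))).astype(np.uint8),180,280,140,222)
rect(fm,0.012,"frame")
# orange only edge
dk=((V<75)).astype(np.uint8)
rect(roi(dk,198,252,215,248),0.045,"stapler")
rect(roi(dk,303,358,165,234),0.022,"tray")
rect(roi(((S<60)&(V>100)).astype(np.uint8),300,362,230,270),0.009,"phone")
rect(roi(((S<60)&(V>100)).astype(np.uint8),255,292,235,270),0.022,"tape")
E
python3 m.py
```

```text
frame ((615.3568725585938, 326.97607421875), (179.8616943359375, 239.58114624023438), 8.031278610229492) [[509.6000061035156, 433.0], [543.0, 195.8000030517578], [721.0999755859375, 220.89999389648438], [687.7000122070312, 458.20001220703125]]
stapler ((458.2423095703125, 321.2745666503906), (33.85973358154297, 124.01378631591797), 17.125741958618164) [[423.79998779296875, 375.5], [460.29998779296875, 257.0], [492.70001220703125, 267.0], [456.20001220703125, 385.5]]
tray ((551.42822265625, 9.303462982177734), (187.52674865722656, 127.13404083251953), 2.3581435680389404) [[455.1000061035156, 69.0], [460.3999938964844, -58.099998474121094], [647.7000122070312, -50.400001525878906], [642.5, 76.69999694824219]]
phone ((411.8070068359375, 5.877159118652344), (143.48550415039062, 70.1467056274414), 86.9654541015625) [[373.0, -63.900001525878906], [443.0, -67.5999984741211], [450.6000061035156, 75.69999694824219], [380.6000061035156, 79.4000015258789]]
tape ((398.15081787109375, 177.03546142578125), (70.96009826660156, 71.14935302734375), 64.60405731201172) [[350.79998779296875, 160.1999969482422], [415.1000061035156, 129.6999969482422], [445.5, 193.8000030517578], [381.20001220703125, 224.3000030517578]]
```

```bash
cat > plan.py <<'E'
from h import *
import sys
# usage: plan x y z yaw_of_tool_y(deg) [tilt about tool x deg]
def down(yaw_y,tilt=0.):
    a=np.deg2rad(yaw_y); y=np.array([np.cos(a),np.sin(a),0]);z=np.array([0,0,-1.]);x=np.cross(y,z)
    return R.from_matrix(np.c_[x,y,z])*R.from_euler('x',tilt,degrees=True)
def plan(p,Rt):
    o=get_obs();R0=q2R(o["tool_rot"]);p0=o["eef_pos"]
    dp=R0.inv().apply(np.array(p)-p0)/.025
    rv=np.rad2deg((R0.inv()*Rt).as_rotvec())/5
    print("t %.2f"%o["t"],"at",p0.round(4),"F",o["contact_force"].round(1),"grip %.3f"%(o["gripper_width"]*85.4),"q",o["q"].round(2))
    M=R0.as_matrix();print("tool y yaw %.2f  z %s"%(np.rad2deg(np.arctan2(M[1,1],M[0,1])),M[:,2].round(4)))
    print("dp",dp.round(3),"ang",rv.round(3),"rows",np.linalg.norm(dp)/2,np.linalg.norm(rv)*5/8.59)
if __name__=="__main__":
    a=[float(v) for v in sys.argv[1:]]
    plan(a[:3],down(a[3],a[4] if len(a)>4 else 0))
E
python3 plan.py 0.52 -0.15 0.26 17.1
```

```text
t 0.30 at [ 0.3001 -0.6044  0.231 ] F [-0.8  0.4  0.2] grip 85.257 q [ 1.    0.48  0.02  1.56 -0.01  1.11 -0.08]
tool y yaw -63.60  z [-3.e-04  5.e-04 -1.e+00]
dp [ 15.962 -12.37   -1.153] ang [-6.000e-03 -5.000e-03 -1.614e+01] rows 10.113572904640774 9.39442254088685
```

>>> jog_arm(
  dp=[
    [1.6,-1.24,-0.2],
    [3.2,-2.48,-0.4],
    [4.8,-3.72,-0.6],
    [6.4,-4.95,-0.8],
    [8,-6.2,-1.1],
  ],
  angular=[
    [0,0,-1.6],
    [0,0,-3.2],
    [0,0,-4.8],
    [0,0,-6.4],
    [0,0,-8],
  ],
  claw=[85,85,85,85,85],
)

```text
t: 0.8
eef_pos: [0.4089, -0.3789, 0.2583]
tool_rot: [-0.0, 0.835, 0.55, -0.0]
contact_force: [-0.1, 0.2, -0.4]
gripper_width: 0.995
```

```bash
python3 plan.py 0.52 0.10 0.26 17.1
```

```text
t 0.80 at [ 0.4089 -0.3789  0.2583] F [-0.1  0.2 -0.4] grip 84.980 q [ 0.81  0.27 -0.21  1.8   0.06  1.08  0.17]
tool y yaw -23.27  z [-2.e-04 -1.e-04 -1.e+00]
dp [19.354 -3.485 -0.071] ang [-2.000e-03  1.000e-03 -8.074e+00] rows 9.832542815000302 4.699721959346182
```

>>> jog_arm(
  dp=[
    [2,-0.35,0],
    [4,-0.7,0],
    [6,-1.1,0],
    [8,-1.45,0],
    [10,-1.8,0],
  ],
  angular=[
    [0,0,-0.9],
    [0,0,-1.8],
    [0,0,-2.7],
    [0,0,-3.6],
    [0,0,-4.5],
  ],
  claw=[85,85,85,85,85],
)

```text
t: 1.3
eef_pos: [0.4664, -0.1359, 0.2585]
tool_rot: [0.0, 0.713, 0.701, 0.0]
contact_force: [2.0, -0.1, -0.3]
gripper_width: 0.993
```

```bash
python3 plan.py 0.458 0.321 0.24 17.1
```

```text
t 1.30 at [ 0.4664 -0.1359  0.2585] F [ 2.  -0.1 -0.3] grip 84.821 q [ 0.54  0.16 -0.43  1.94  0.08  1.05  0.06]
tool y yaw -0.93  z [ 7.e-04 -6.e-04 -1.e+00]
dp [18.268 -0.633  0.728] ang [ 0.007  0.008 -3.606] rows 9.1465321041009 2.098891568918696
```

>>> jog_arm(
  dp=[
    [2,-0.1,0],
    [4,-0.2,0.1],
    [6,-0.25,0.2],
    [8,-0.3,0.3],
    [10,-0.35,0.4],
  ],
  angular=[
    [0,0,-0.5],
    [0,0,-1],
    [0,0,-1.5],
    [0,0,-2],
    [0,0,-2.5],
  ],
  claw=[85,85,85,85,85],
)

```text
t: 1.8
eef_pos: [0.4621, 0.1138, 0.2484]
tool_rot: [0.0, 0.633, 0.774, 0.0]
contact_force: [1.5, 0.3, -0.0]
gripper_width: 0.994
```

```bash
python3 plan.py 0.458 0.321 0.24 17.1
```

```text
t 1.80 at [0.4621 0.1138 0.2484] F [ 1.5  0.3 -0. ] grip 84.865 q [ 0.21  0.18 -0.64  1.96  0.13  1.04 -0.29]
tool y yaw 11.47  z [ 1.e-03 -3.e-04 -1.e+00]
dp [8.157 1.489 0.334] ang [ 0.011  0.006 -1.125] rows 4.149216509559814 0.6549264880334154
```

>>> jog_arm(
  dp=[
    [2,0.4,0.1],
    [4,0.8,0.2],
    [6,1.1,0.3],
    [8.15,1.5,0.33],
    [8.15,1.5,0.33],
  ],
  angular=[
    [0,0,-0.5],
    [0,0,-1],
    [0,0,-1.1],
    [0,0,-1.1],
    [0,0,-1.1],
  ],
  claw=[85,85,85,85,85],
)

```text
t: 2.3
eef_pos: [0.4565, 0.3261, 0.2403]
tool_rot: [-0.002, 0.592, 0.806, 0.002]
contact_force: [-0.3, 0.5, 0.7]
gripper_width: 0.995
```

```bash
python3 plan.py 0.458 0.321 0.24 17.1; python3 - <<'E'
from h import *
r=cam("wrist");cv2.imwrite("pics/w1.png",r["pixels"])
print(-r["R"].T@r["t"], r["R"][2])
print(proj(r,[[.458,.321,.05],[.458,.321,0]]))
E
```

```text
t 2.30 at [0.4565 0.3261 0.2403] F [-0.3  0.5  0.7] grip 84.936 q [-0.15  0.37 -0.73  1.79  0.27  1.09 -0.67]
tool y yaw 17.37  z [-8.0e-04  4.7e-03 -1.0e+00]
dp [-0.214 -0.003  0.012] ang [ 0.007 -0.054  0.054] rows 0.10710657368330287 0.04492515478547337
[0.4342593  0.39403819 0.38269779] [ 0.08135627 -0.25969021 -0.96225888]
[[310.76041914 180.78281676]
 [310.664088   171.1257225 ]]
```

View pics/w1.png

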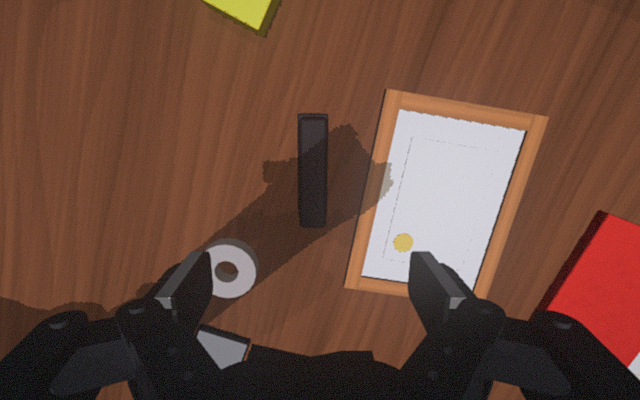

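```bash
python3 - <<'E'
from h import *
r=cam("wrist");crop(r,240,400,90,250,4,"w1c.png")
hsv=cv2.cvtColor(r["pixels"],cv2.COLOR_BGR2HSV)
for v in (112,116,125,170,220,226,232): print(v,hsv[v,296:332:3].tolist())
E
```

```text
112 [[9, 135, 117], [176, 34, 52], [5, 26, 59], [168, 47, 54], [174, 49, 52], [5, 27, 57], [11, 49, 57], [177, 36, 64], [4, 35, 59], [10, 42, 54], [0, 34, 52], [11, 154, 114]]
116 [[11, 144, 124], [172, 51, 55], [9, 67, 53], [0, 66, 50], [5, 68, 49], [164, 79, 42], [178, 74, 48], [5, 55, 51], [12, 55, 46], [2, 69, 48], [174, 105, 39], [10, 136, 118]]
125 [[10, 150, 122], [171, 79, 45], [167, 31, 58], [173, 36, 64], [0, 36, 63], [165, 49, 62], [0, 38, 61], [0, 33, 62], [13, 54, 66], [175, 48, 58], [3, 64, 44], [10, 150, 117]]
170 [[9, 126, 85], [21, 48, 37], [176, 79, 45], [177, 53, 43], [175, 64, 44], [7, 56, 41], [172, 65, 43], [5, 67, 42], [170, 32, 48], [175, 33, 47], [0, 74, 38], [9, 119, 79]]
220 [[12, 175, 67], [14, 121, 55], [163, 48, 37], [178, 103, 42], [9, 41, 44], [162, 58, 44], [0, 51, 50], [19, 60, 47], [168, 31, 41], [0, 55, 42], [5, 103, 62], [6, 101, 71]]
226 [[11, 133, 65], [11, 120, 66], [10, 138, 72], [8, 122, 75], [9, 117, 72], [10, 118, 67], [12, 113, 63], [9, 96, 64], [14, 125, 63], [8, 126, 67], [7, 105, 73], [6, 102, 75]]
232 [[6, 124, 66], [7, 111, 69], [10, 143, 64], [7, 109, 70], [7, 124, 66], [10, 113, 70], [5, 106, 72], [10, 137, 69], [10, 117, 72], [8, 103, 72], [9, 117, 70], [9, 133, 107]]
```

View pics/w1c.png

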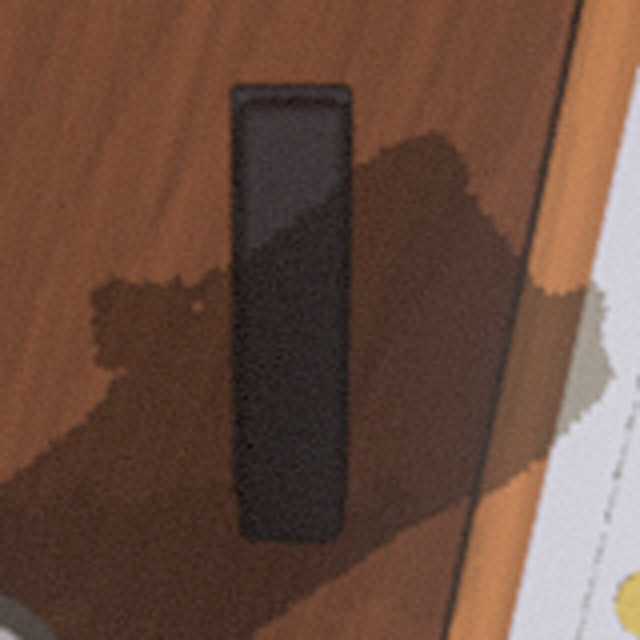

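```bash
python3 - <<'E'
from h import *
r=cam("wrist")
c=lambda p:np.array(p)/4+[240,90]-0.375
P=onz(r,c([(245,105),(340,105),(342,540),(244,540)]),.052)
print(P.round(4),np.linalg.norm(P[0]-P[1]),np.linalg.norm(P[1]-P[2]),P.mean(0))
d=(P[0]+P[1]-P[2]-P[3])[:2];print("yaw y",np.rad2deg(np.arctan2(-d[0],d[1])))
B=onz(r,c([(234,90),(350,88)]),.012);print(B.round(4),np.linalg.norm(B[0]-B[1]))
# frame lines: orange/white mask
im=r["pixels"];hsv=cv2.cvtColor(im,cv2.COLOR_BGR2HSV)
F=np.array([[388,90],[548,116],[345,288]]);print(onz(r,F,.012).round(4))
E
```

```text
[[0.4313 0.374  0.052 ]
 [0.4531 0.3808 0.052 ]
 [0.4877 0.2749 0.052 ]
 [0.4631 0.2673 0.052 ]] 0.02282416317226388 0.11137754471277739 [0.45880364 0.32423513 0.052     ]
yaw y 17.355047319402598
[[0.4268 0.375  0.012 ]
 [0.4564 0.3847 0.012 ]] 0.031152204961973566
[[0.5109 0.4247 0.012 ]
 [0.685  0.4505 0.012 ]
 [0.5437 0.188  0.012 ]]
```

```bash
python3 plan.py 0.458 0.321 0.24 17.1; python3 - <<'E'
from h import *
r=cam("wrist");cv2.imwrite("pics/w2.png",r["pixels"]);crop(r,240,400,60,310,3,"w2c.png")
np.savez("w2.npz",**{k:r[k] for k in("K","R","t","pixels")})
hsv=cv2.cvtColor(r["pixels"],cv2.COLOR_BGR2HSV);H,S,V=[hsv[...,i] for i in range(3)]
m=(((S>110)&(V>140)&(H<20))).astype(np.uint8)
m[:, :335]=0; m[310:]=0
cs,_=cv2.findContours(m,cv2.RETR_EXTERNAL,cv2.CHAIN_APPROX_NONE)
c=max(cs,key=cv2.contourArea);print(cv2.approxPolyDP(c,6,True)[:,0].tolist())
E
```

```text
t 2.45 at [0.4587 0.3188 0.2396] F [ 1.1 -0.6 -0.2] grip 84.862 q [-0.14  0.36 -0.72  1.79  0.27  1.09 -0.66]
tool y yaw 16.95  z [-5.e-04 -8.e-04 -1.e+00]
dp [ 0.092 -0.003 -0.016] ang [-0.008  0.007 -0.03 ] rows 0.04678422769669776 0.018427288365749663
[[388, 79], [372, 152], [378, 162], [386, 159], [400, 98], [531, 121], [477, 283], [469, 286], [485, 298], [551, 107]]
```

View pics/w2c.png

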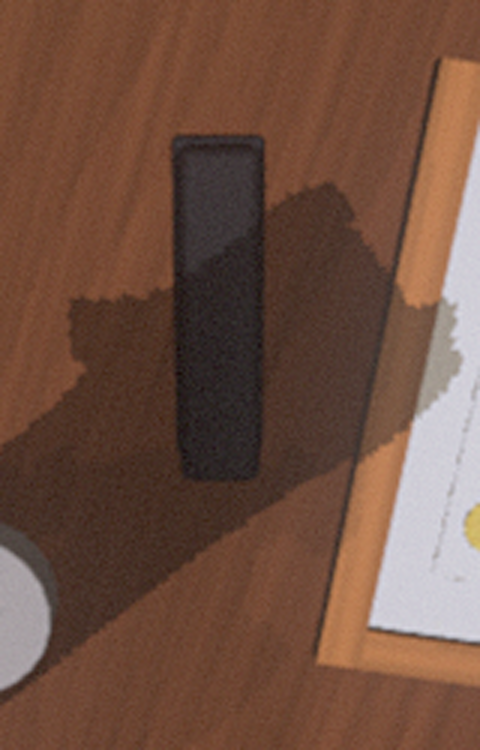

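```bash
python3 - <<'E'
from h import *
r=dict(np.load("w2.npz"))
c=lambda p:np.array(p)/3+[240,60]-0.33
P=onz(r,c([(177,147),(258,147),(257,478),(181,478)]),.052)
print(P.round(4),np.linalg.norm(P[0]-P[1]),np.linalg.norm(P[1]-P[2]),P.mean(0))
d=(P[0]+P[1]-P[2]-P[3])[:2];print("yaw y",np.rad2deg(np.arctan2(-d[0],d[1])))
F=np.array(c([(443,60),(318,660)]));print(onz(r,F,.012).round(4), onz(r,[[551,107]],.012))
E
```

```text
[[0.4283 0.3774 0.052 ]
 [0.453  0.3849 0.052 ]
 [0.4867 0.2784 0.052 ]
 [0.4613 0.2706 0.052 ]] 0.02577813724952654 0.11175914116121756 [0.4573179  0.32783543 0.052     ]
yaw y 17.36141995127564
[[0.5077 0.4314 0.012 ]
 [0.5412 0.1964 0.012 ]] [[0.68454338 0.45656812 0.012     ]]
```

```bash
python3 plan.py 0.4573 0.325 0.027 17.3
```

```text
t 2.50 at [0.4592 0.3175 0.2396] F [-0.1 -0.2  0.4] grip 84.917 q [-0.14  0.36 -0.72  1.79  0.27  1.09 -0.66]
tool y yaw 16.83  z [-2.0e-04 -1.5e-03 -1.0e+00]
dp [0.319 0.018 8.503] ang [-0.007  0.016 -0.095] rows 4.254399246993532 0.055965029662080196
```

>>> jog_arm(
  dp=[
    [0.1,0,1.7],
    [0.2,0,3.4],
    [0.25,0,5],
    [0.25,0,6],
    [0.25,0,6],
  ],
  angular=[
    [0,0,0],
    [0,0,0],
    [0,0,0],
    [0,0,0],
    [0,0,0],
  ],
  claw=[70,60,60,60,60],
)

```text
t: 3.0
eef_pos: [0.456, 0.3207, 0.0867]
tool_rot: [-0.0, 0.597, 0.802, -0.004]
contact_force: [0.7, 0.1, -0.2]
gripper_width: 0.706
```

```bash
python3 plan.py 0.4573 0.325 0.027 17.3
```

```text
t 3.00 at [0.456  0.3207 0.0867] F [ 0.7  0.1 -0.2] grip 60.277 q [-0.24  0.55 -0.63  1.92  0.44  0.82 -0.81]
tool y yaw 16.73  z [-0.0049 -0.0054 -1.    ]
dp [0.161 0.113 2.386] ang [-0.072  0.043 -0.113] rows 1.197007556184148 0.08212734797939182
```

>>> jog_arm(
  dp=[
    [0.1,0.05,0.6],
    [0.15,0.1,1.2],
    [0.15,0.1,1.8],
    [0.15,0.1,2.2],
    [0.15,0.1,2.4],
  ],
  angular=[
    [0,0,-0.1],
    [0,0,-0.1],
    [0,0,-0.1],
    [0,0,-0.1],
    [0,0,-0.1],
  ],
  claw=[60,60,60,60,60],
)

```text
t: 3.5
eef_pos: [0.458, 0.329, 0.0287]
tool_rot: [-0.0, 0.592, 0.806, -0.001]
contact_force: [-0.6, -0.3, 0.1]
gripper_width: 0.706
```

```bash
python3 plan.py 0.4573 0.325 0.027 17.3;python3 - <<'E'
from h import *
r=cam("wrist");cv2.imwrite("pics/w3.png",r["pixels"])
E
```

```text
t 3.50 at [0.458  0.329  0.0287] F [-0.6 -0.3  0.1] grip 60.266 q [-0.29  0.64 -0.58  1.94  0.52  0.72 -0.87]
tool y yaw 17.40  z [-1.e-03 -9.e-04 -1.e+00]
dp [-0.144 -0.073  0.07 ] ang [-0.014  0.007  0.021] rows 0.08779512217996661 0.015077820669275453
```

View pics/w3.png

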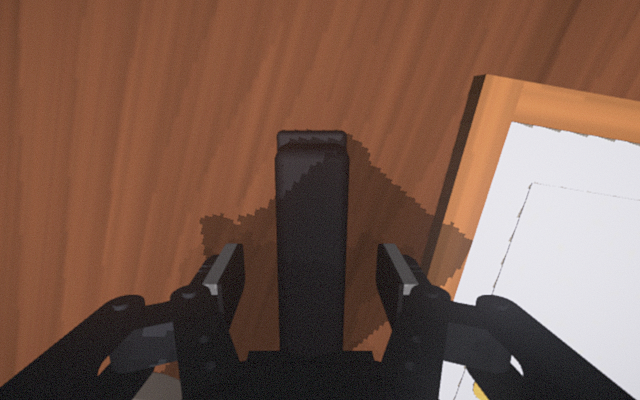

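The stapler arm (cols 277–348) sits centred between the pads. I'll close on it.

>>> jog_arm(
  dp=[
    [0,0,0.05],
    [0,0,0.05],
    [0,0,0.05],
    [0,0,0.05],
    [0,0,0.05],
  ],
  angular=[
    [0,0,0],
    [0,0,0],
    [0,0,0],
    [0,0,0],
    [0,0,0],
  ],
  claw=[40,20,15,15,15],
  grip_force=40,
)

```text
t: 4.05
eef_pos: [0.4586, 0.3297, 0.0292]
tool_rot: [0.0, 0.592, 0.806, 0.0]
contact_force: [-0.5, -0.3, 4.4]
gripper_width: 0.324
```

```bash
python3 plan.py 0.4573 0.325 0.027 17.3
```

```text
t 4.05 at [0.4586 0.3297 0.0292] F [-0.5 -0.3  4.4] grip 27.632 q [-0.29  0.64 -0.58  1.93  0.52  0.72 -0.87]
tool y yaw 17.40  z [ 7.e-04  5.e-04 -1.e+00]
dp [-0.164 -0.106  0.088] ang [ 0.01  -0.003  0.02 ] rows 0.10702647197148538 0.013253411252781823
```

>>> jog_arm(
  dp=[
    [0,0,-0.4],
    [0,0,-1.2],
    [0,0,-2.2],
    [0,0,-3.2],
    [0,0,-4],
  ],
  angular=[
    [0,0,0],
    [0,0,0],
    [0,0,0],
    [0,0,0],
    [0,0,0],
  ],
  claw=[15,15,15,15,15],
)

```text
t: 4.55
eef_pos: [0.4584, 0.3294, 0.1304]
tool_rot: [0.0, 0.592, 0.806, 0.0]
contact_force: [-0.1, 0.1, -1.9]
gripper_width: 0.319
```

```bash
python3 plan.py 0.551 0.0095 0.13 92.4
```

```text
t 4.55 at [0.4584 0.3294 0.1304] F [-0.1  0.1 -1.9] grip 27.216 q [-0.22  0.5  -0.67  1.88  0.39  0.89 -0.77]
tool y yaw 17.41  z [ 6.e-04  4.e-04 -1.e+00]
dp [-1.332e+01 -2.950e-01  1.300e-02] ang [ 8.0000e-03  3.0000e-03 -1.4999e+01] rows 6.661460383842313 8.730313183218817
```

>>> jog_arm(
  dp=[
    [-1.2,0,0],
    [-2.5,0,0],
    [-3.9,-0.1,0],
    [-5.3,-0.1,0],
    [-6.6,-0.15,0],
  ],
  angular=[
    [0,0,-1],
    [0,0,-2.5],
    [0,0,-4],
    [0,0,-5.5],
    [0,0,-7],
  ],
  claw=[15,15,15,15,15],
)

```text
t: 5.05
eef_pos: [0.5043, 0.1689, 0.129]
tool_rot: [0.0, 0.32, 0.947, -0.0]
contact_force: [-0.1, 0.2, -2.3]
gripper_width: 0.316
```

```bash
python3 plan.py 0.551 0.0095 0.13 92.4
```

```text
t 5.05 at [0.5043 0.1689 0.129 ] F [-0.1  0.2 -2.3] grip 27.006 q [ 0.19  0.49 -0.8   1.95  0.45  0.89  0.08]
tool y yaw 52.68  z [ 1.e-04 -7.e-04 -1.e+00]
dp [-5.349 -3.938 -0.034] ang [-7.000e-03  4.000e-03 -7.943e+00] rows 3.32113934464266 4.623523796726216
```

>>> jog_arm(
  dp=[
    [-1.1,-0.8,0],
    [-2.3,-1.7,0],
    [-3.5,-2.6,0],
    [-4.6,-3.4,0],
    [-5.35,-3.95,0],
  ],
  angular=[
    [0,0,-1.7],
    [0,0,-3.4],
    [0,0,-5],
    [0,0,-6.6],
    [0,0,-7.95],
  ],
  claw=[15,15,15,15,15],
)

```text
t: 5.55
eef_pos: [0.5501, 0.0073, 0.1287]
tool_rot: [-0.0, -0.02, 1.0, -0.001]
contact_force: [0.1, 0.3, -2.5]
gripper_width: 0.317
```

```bash
python3 plan.py 0.551 0.0095 0.035 92.4
```

```text
t 5.55 at [0.5501 0.0073 0.1287] F [ 0.1  0.3 -2.5] grip 27.090 q [ 0.58  0.57 -0.93  1.9   0.56  0.95  1.  ]
tool y yaw 92.27  z [-5.0e-04 -1.6e-03 -1.0e+00]
dp [-0.042  0.091  3.749] ang [-0.018 -0.006 -0.025] rows 1.8753960150008555 0.018299469972635353
```

>>> jog_arm(
  dp=[
    [0,0.05,0.7],
    [0,0.05,1.5],
    [0,0.05,2.3],
    [0,0.05,3],
    [0,0.05,3.4],
  ],
  angular=[
    [0,0,0],
    [0,0,0],
    [0,0,0],
    [0,0,0],
    [0,0,0],
  ],
  claw=[15,15,15,15,15],
)

```text
t: 6.05
eef_pos: [0.5488, 0.0125, 0.0422]
tool_rot: [-0.001, -0.019, 1.0, -0.0]
contact_force: [0.1, 0.2, -1.5]
gripper_width: 0.319
```

```bash
python3 plan.py 0.551 0.0095 0.0335 92.4; python3 - <<'E'
from h import *
r=cam("wrist");cv2.imwrite("pics/w4.png",r["pixels"])
E
```

```text
t 6.05 at [0.5488 0.0125 0.0422] F [ 0.1  0.2 -1.5] grip 27.205 q [ 0.49  0.68 -0.83  1.95  0.69  0.82  0.88]
tool y yaw 92.16  z [-2.e-03 -2.e-04 -1.e+00]
dp [-0.085 -0.122  0.346] ang [-0.001 -0.023 -0.048] rows 0.18835803630719072 0.031108474946475746
```

View pics/w4.png

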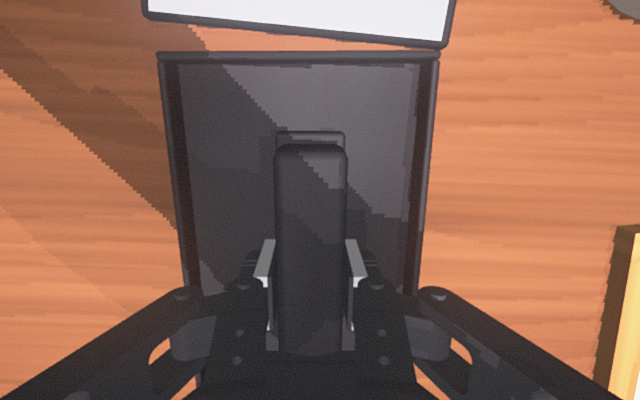

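The stapler (cols 275–347) is centred in the tray with room all round, so I'll lower it until it touches.

>>> jog_arm(
  dp=[
    [0,0,0.1],
    [0,0,0.2],
    [0,0,0.3],
    [0,0,0.36],
    [0,0,0.36],
  ],
  angular=[
    [0,0,0],
    [0,0,0],
    [0,0,0],
    [0,0,0],
    [0,0,0],
  ],
  claw=[15,15,15,15,15],
)

```text
t: 6.6
eef_pos: [0.5499, 0.0121, 0.0348]
tool_rot: [0.0, -0.019, 1.0, -0.0]
contact_force: [0.2, 0.3, -1.9]
gripper_width: 0.321
```

>>> jog_arm(
  dp=[
    [0,0,0.05],
    [0,0,0.08],
    [0,0,0.08],
    [0,0,0.08],
    [0,0,0.08],
  ],
  angular=[
    [0,0,0],
    [0,0,0],
    [0,0,0],
    [0,0,0],
    [0,0,0],
  ],
  claw=[15,15,15,15,15],
)

```text
t: 7.1
eef_pos: [0.5499, 0.0122, 0.0332]
tool_rot: [0.0, -0.019, 1.0, -0.0]
contact_force: [-2.1, -1.3, 6.2]
gripper_width: 0.32
```

The force reads +6 N, so it's down. Release and retreat.

>>> jog_arm(
  dp=[
    [0,0,0],
    [0,0,0],
    [0,0,0],
    [0,0,-0.3],
    [0,0,-1],
  ],
  angular=[
    [0,0,0],
    [0,0,0],
    [0,0,0],
    [0,0,0],
    [0,0,0],
  ],
  claw=[35,50,60,60,60],
)

```text
t: 7.6
eef_pos: [0.5488, 0.0122, 0.0575]
tool_rot: [-0.001, -0.019, 1.0, 0.0]
contact_force: [0.3, -0.7, -0.3]
gripper_width: 0.704
```

>>> jog_arm(
  dp=[
    [0,0,-1.3],
    [0,0,-2.6],
    [0,0,-4],
    [0,0,-5.4],
    [0,0,-6.5],
  ],
  angular=[
    [0,0,0],
    [0,0,0],
    [0,0,0],
    [0,0,0],
    [0,0,0],
  ],
  claw=[60,60,60,60,60],
)

```text
t: 8.1
eef_pos: [0.5502, 0.013, 0.2238]
tool_rot: [0.001, -0.019, 1.0, 0.0]
contact_force: [0.9, -0.7, -0.7]
gripper_width: 0.7
```

```bash
python3 - <<'E'
from h import *
r=cam("top");s=cam("scene")
crop(r,380,510,140,240,6,"t3.png");crop(s,220,330,220,340,5,"s3.png");crop(s,250,400,120,250,4,"s3b.png")
import pickle;pickle.dump((r,s),open("ts.pkl","wb"))
E
```

```text
(no output)
```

View pics/s3b.png

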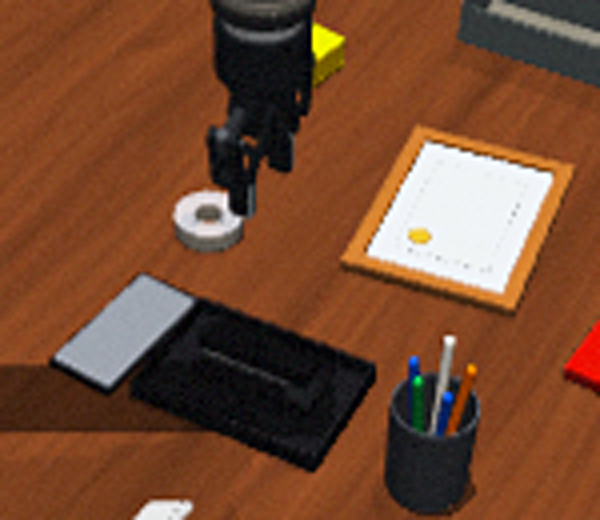

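View pics/s3.png

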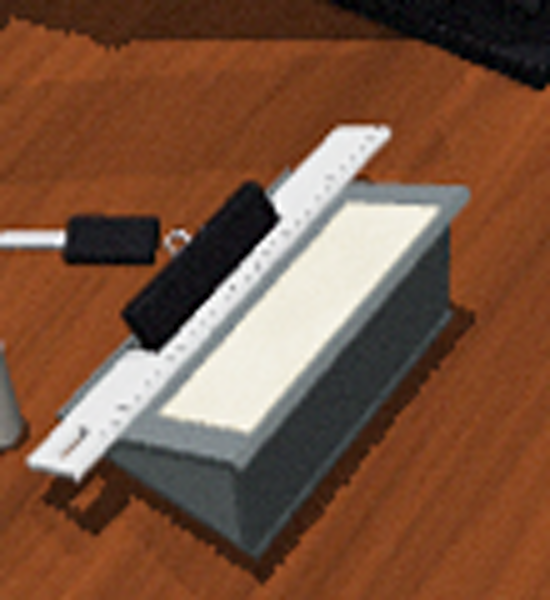

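View pics/t3.png

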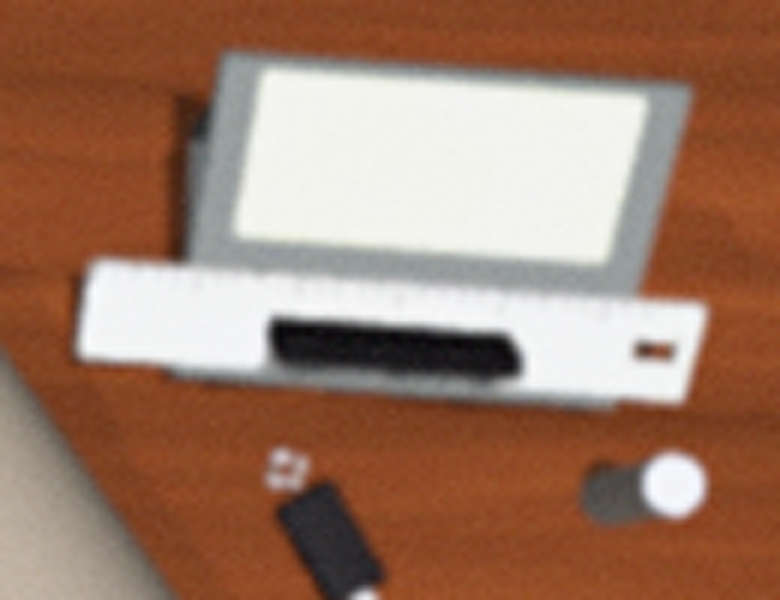

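```bash
python3 - <<'E'
from h import *
import pickle
r,s=pickle.load(open("ts.pkl","rb"))
T=np.array([(92,258),(708,304),(685,403),(78,358)])/6+[380,140]-.42
S=np.array([(390,129),(80,478),(30,462),(338,127)])/5+[220,220]-.4
c1,d1=ray(r,T);c2,d2=ray(s,S);X=[]
for a,b in zip(d1,d2):
    k=np.linalg.lstsq(np.c_[a,-b],c2-c1,rcond=None)[0];p,q=c1+a*k[0],c2+b*k[1];X.append((p+q)/2);print(((p+q)/2).round(4),"gap",np.linalg.norm(p-q).round(4))
X=np.array(X)
print("len",np.linalg.norm(X[0]-X[1]),np.linalg.norm(X[2]-X[3]),"w",np.linalg.norm(X[0]-X[3]),np.linalg.norm(X[1]-X[2]))
y=(X[0]-X[1]+X[3]-X[2]);y/=np.linalg.norm(y);print("y",y,"yaw",np.rad2deg(np.arctan2(-y[0],y[1])))
x=(X[0]-X[3]+X[1]-X[2]);x/=np.linalg.norm(x);print("x",x,"elev",np.rad2deg(np.arcsin(x[2])),"ctr",X.mean(0))
E
python3 plan.py 0.56 -0.25 0.25 -4
```

```text
[ 0.6061 -0.1824  0.0677] gap 0.0018
[ 0.5886 -0.4825  0.0668] gap 0.0021
[ 0.5439 -0.4798  0.0395] gap 0.0047
[ 0.5613 -0.1793  0.0375] gap 0.0002
len 0.3006008811809452 0.3009778780840046 w 0.05416254732148552 0.05248416251000972
y [ 0.0580996   0.99830895 -0.00191777] yaw -3.3307435971266686
x [ 0.83999905 -0.05456218  0.53983754] elev 32.672580300635246 ctr [ 0.57496244 -0.33097377  0.05287181]
t 8.20 at [0.5521 0.0135 0.2256] F [-0.3  0.1 -0.7] grip 60.018 q [ 0.65  0.46 -1.02  1.81  0.44  1.11  1.09]
tool y yaw 92.18  z [ 8.e-03  1.e-04 -1.e+00]
dp [  0.076 -10.544  -0.974] ang [ 0.075  0.072 19.235] rows 5.294493881762878 11.19645798982533
```

```bash
cat > ruler.py <<'E'
from plan import *
def rulerpose(yaw,tilt):
    a,b=np.deg2rad(yaw),np.deg2rad(tilt)
    h=np.array([np.cos(a),np.sin(a),0]);k=np.array([0,0,1.])
    n=-np.sin(b)*h+np.cos(b)*k; x=np.cos(b)*h+np.sin(b)*k
    return x,n,R.from_matrix(np.c_[np.cross(x,-n),x,-n])
if __name__=="__main__":
    # ox oy oz yaw tilt dx dz : TCP at origin + dx*x + dz*n
    v=[float(q) for q in sys.argv[1:]]
    x,n,Rt=rulerpose(v[3],v[4]);p=np.array(v[:3])+v[5]*x+v[6]*n
    print("target",p.round(4));plan(p,Rt)
E
python3 ruler.py .578 -.3312 .0485 -3.33 35 0.001 .15
```

```text
target [ 0.4929 -0.3263  0.1719]
t 8.20 at [0.5521 0.0135 0.2256] F [-0.3  0.1 -0.7] grip 60.018 q [ 0.65  0.46 -1.02  1.81  0.44  1.11  1.09]
tool y yaw 92.18  z [ 8.e-03  1.e-04 -1.e+00]
dp [  2.898 -13.489   2.126] ang [-5.208 -5.744 18.459] rows 6.979772834115995 11.653962052943642
```

>>> jog_arm(
  dp=[
    [0.2,-1,0],
    [0.4,-2.2,0],
    [0.6,-3.6,0],
    [0.9,-5,0],
    [1.1,-6.2,0.2],
  ],
  angular=[
    [-0.4,-0.45,1.5],
    [-0.8,-0.9,3],
    [-1.3,-1.4,4.6],
    [-1.7,-1.9,6.2],
    [-2.15,-2.4,7.7],
  ],
  claw=[60,60,60,60,60],
)

```text
t: 8.7
eef_pos: [0.5278, -0.1458, 0.216]
tool_rot: [0.102, 0.314, 0.939, 0.094]
contact_force: [0.3, 0.0, -1.1]
gripper_width: 0.701
```

```bash
python3 ruler.py .578 -.3312 .0485 -3.33 35 0.001 .15
```

```text
target [ 0.4929 -0.3263  0.1719]
t 8.70 at [ 0.5278 -0.1458  0.216 ] F [ 0.3  0.  -1.1] grip 59.905 q [ 1.08  0.33 -0.97  1.99  0.18  0.73  0.98]
tool y yaw 53.99  z [ 0.2511  0.1119 -0.9615]
dp [-3.069 -6.889  0.538] ang [-3.115 -3.319 10.687] rows 3.780316739154865 6.761451977023193
```

>>> jog_arm(
  dp=[
    [-0.5,-1.1,0],
    [-1,-2.2,0],
    [-1.5,-3.4,0],
    [-2,-4.5,0.1],
    [-2.4,-5.4,0.3],
  ],
  angular=[
    [-0.45,-0.48,1.5],
    [-0.9,-0.95,3.1],
    [-1.35,-1.4,4.6],
    [-1.8,-1.9,6.2],
    [-2.25,-2.4,7.7],
  ],
  claw=[60,60,60,60,60],
)

```text
t: 9.2
eef_pos: [0.5, -0.288, 0.1839]
tool_rot: [0.191, 0.602, 0.754, 0.179]
contact_force: [0.1, -0.2, 0.0]
gripper_width: 0.702
```

```bash
python3 ruler.py .578 -.3312 .0485 -3.33 35 0.001 .15
```

```text
target [ 0.4929 -0.3263  0.1719]
t 9.20 at [ 0.5    -0.288   0.1839] F [ 0.1 -0.2  0. ] grip 59.984 q [ 1.36  0.36 -0.9   2.12 -0.07  0.36  0.85]
tool y yaw 14.09  z [ 0.5034  0.0403 -0.8631]
dp [-1.404 -0.798  0.21 ] ang [-0.871 -0.921  2.976] rows 0.8142523540567789 1.8826965218939808
```

>>> jog_arm(
  dp=[
    [-0.5,-0.3,0],
    [-1,-0.6,0.1],
    [-1.4,-0.8,0.2],
    [-1.4,-0.8,0.2],
    [-1.4,-0.8,0.2],
  ],
  angular=[
    [-0.3,-0.3,1],
    [-0.6,-0.6,2],
    [-0.87,-0.92,2.97],
    [-0.87,-0.92,2.97],
    [-0.87,-0.92,2.97],
  ],
  claw=[60,60,60,60,60],
)

```text
t: 9.7
eef_pos: [0.4938, -0.3232, 0.1721]
tool_rot: [0.217, 0.69, 0.659, 0.206]
contact_force: [0.8, 0.0, 0.5]
gripper_width: 0.7
```

```bash
python3 ruler.py .578 -.3312 .0485 -3.33 35 0.001 .15
python3 - <<'E'
from h import *
r=cam("wrist");cv2.imwrite("pics/w5.png",r["pixels"])
np.savez("w5.npz",**{k:r[k] for k in("K","R","t","pixels")})
E
```

```text
target [ 0.4929 -0.3263  0.1719]
t 9.70 at [ 0.4938 -0.3232  0.1721] F [0.8 0.  0.5] grip 59.767 q [ 1.4   0.39 -0.87  2.16 -0.17  0.21  0.75]
tool y yaw -2.66  z [ 0.5706 -0.0281 -0.8207]
dp [-0.124 -0.027 -0.012] ang [-0.031 -0.059  0.11 ] rows 0.06385606931447603 0.07484980888210775
```

View pics/w5.png

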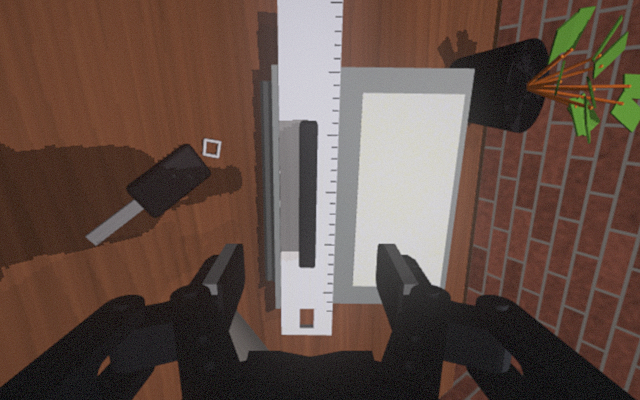

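```bash
cat > fk.py <<'E'
from h import *
from scipy.optimize import least_squares
D=[([1.00193,.47782,.02237,1.55647,-.01149,1.10931,-.08313],[.29983,-.60408,.23031],[-.00089,.97358,.22834,-.00029]),
([.81,.27,-.21,1.8,.06,1.08,.17],[.4089,-.3789,.2583],[0,.835,.55,0]),
([.54,.16,-.43,1.94,.08,1.05,.06],[.4664,-.1359,.2585],[0,.713,.701,0]),
([.21,.18,-.64,1.96,.13,1.04,-.29],[.4621,.1138,.2484],[0,.633,.774,0]),
([-.14,.36,-.72,1.79,.27,1.09,-.66],[.4592,.3175,.2396],[0,.594,.804,0]),
([-.29,.64,-.58,1.93,.52,.72,-.87],[.4586,.3297,.0292],[0,.592,.806,0]),
([.19,.49,-.8,1.95,.45,.89,.08],[.5043,.1689,.129],[0,.32,.947,0]),
([.58,.57,-.93,1.9,.56,.95,1.0],[.5501,.0073,.1287],[0,-.02,1,-.001]),
([1.08,.33,-.97,1.99,.18,.73,.98],[.5278,-.1458,.216],[.102,.314,.939,.094]),
([1.36,.36,-.9,2.12,-.07,.36,.85],[.5,-.288,.1839],[.191,.602,.754,.179]),
([1.4,.39,-.87,2.16,-.17,.21,.75],[.4938,-.3232,.1721],[.217,.69,.659,.206])]
def fk(q,p,sg):
    h,a,b,c,o1,o7,e=p
    A=lambda ax,v:R.from_euler(ax,v).as_matrix()
    M=A('z',sg[0]*q[0]+o1);P=np.array([0,0,h])
    M=M@A('y',q[1]);M=M@A('z',sg[1]*q[2]);P=P+M@[e,0,a]
    M=M@A('y',q[3]);P=P+M@[-e,0,b];M=M@A('z',sg[2]*q[4])
    M=M@A('y',q[5]);P=P+M@[0,0,c]
    M=M@A('z',sg[3]*q[6]+o7)
    return P,M
if __name__=="__main__":
    import itertools
    best=[]
    for sg in itertools.product([1,-1],repeat=4):
      for o7 in (0,1.57,3.14,-1.57):
        def f(p):
            out=[]
            for q,x,w in D:
                P,M=fk(q,p,sg);out+=list(P-x)+list(.3*(R.from_matrix(M).inv()*q2R(np.array(w)/np.linalg.norm(w))).as_rotvec())
            return out
        s=least_squares(f,[.35,.4,.4,.3,0,o7,0]);best.append((s.cost,sg,s.x))
    best.sort(key=lambda t:t[0])
    for b in best[:3]:print(b)
    import pickle;pickle.dump(best[0],open("fk.pkl","wb"))
E
python3 fk.py
```

```text
(np.float64(0.0006525549039621677), (-1, -1, -1, -1), array([ 0.28489623,  0.58032324,  0.51020619,  0.32949031, -0.09863832,
        1.47657203, -0.03397984]))
(np.float64(0.0006525549039622336), (-1, -1, -1, -1), array([ 0.28489624,  0.58032325,  0.5102062 ,  0.32949032, -0.09863832,
       -4.80661328, -0.03397985]))
(np.float64(0.0006525549039623049), (-1, -1, -1, -1), array([ 0.28489618,  0.58032324,  0.51020617,  0.32949028, -0.0986383 ,
        1.47657205, -0.03397983]))
```

```bash
cat > ik.py <<'E'
from fk import *; from fk import fk as FK
from ruler import rulerpose
import pickle
c,sg,p=pickle.load(open("fk.pkl","rb"))
lo=np.array([-2.96,-.34,-1.41,.24,-1.37,.17,-2.96]);hi=np.array([2.96,2.1,1.46,2.44,4.51,1.92,2.96])
def sol(P,Rt,q3,q0):
    def f(q):
        q=np.array(q);q[2]=q3*1.0;A,M=FK(q,p,sg);return np.r_[A-P,.3*(R.from_matrix(M).inv()*Rt).as_rotvec()]
    s=least_squares(f,q0);return s.x,np.abs(s.fun).max()
def show(P,Rt,q0):
    for q3 in np.arange(-1.4,1.41,.35):
        x,e=sol(P,Rt,q3,q0);x[2]=q3
        print("%.2f err %.4f"%(q3,e),x.round(2),"OK" if ((x>lo)&(x<hi)).all() else "")
if __name__=="__main__":
    q0=[1.4,.39,-.87,2.16,-.17,.21,.75]
    for dz in(.15,.08,.013):
        x,n,Rt=rulerpose(-3.33,35);print(dz);show(np.array([.578,-.3312,.0485])+n*dz,Rt,q0)
E
python3 ik.py
```

```text
0.15
-1.40 err 0.0000 [ 1.71  0.75 -1.4   2.15  1.06  0.45 -0.36] OK
-1.05 err 0.0000 [ 1.55  0.48 -1.05  2.15  0.15  0.25  0.46] OK
-0.70 err 0.0000 [ 1.29  0.36 -0.7   2.15 -0.6   0.29  1.16] OK
-0.35 err 0.0000 [ 1.    0.3  -0.35  2.15 -0.91  0.37  1.44] OK
0.00 err 0.0000 [ 0.71  0.29  0.    2.15 -1.07  0.46  1.58] OK
0.35 err 0.0000 [ 0.41  0.3   0.35  2.15 -1.19  0.55  1.67] OK
0.70 err 0.0000 [ 0.12  0.36  0.7   2.15 -1.29  0.67  1.74] OK
1.05 err 0.0000 [-0.13  0.48  1.05  2.15  1.73 -0.85 -1.35] 
1.40 err 0.0000 [ 2.7  -0.56  1.4   3.89  1.58  0.98  1.98] 
0.08
-1.40 err 0.0000 [ 1.59  1.   -1.4   2.12  1.49  0.6  -0.68] OK
-1.05 err 0.0000 [ 1.44  0.69 -1.05  2.12  1.08  0.23 -0.41] OK
-0.70 err 0.0000 [ 1.2   0.53 -0.7   2.12 -0.39  0.13  0.98] 
-0.35 err 0.0000 [ 0.93  0.45 -0.35  2.12 -1.13  0.25  1.66] OK
0.00 err 0.0000 [ 0.65  0.43  0.    2.12 -1.33  0.38  1.81] OK
0.35 err 0.0000 [ 0.36  0.45  0.35  2.12 -1.44  0.52  1.87] 
0.70 err 0.0000 [ 0.09  0.53  0.7   2.12 -1.53  0.69  1.9 ] 
1.05 err 0.0000 [-0.14  0.69  1.05  2.12  1.51 -0.94 -1.25] 
1.40 err 0.0000 [ 2.73 -0.87  1.4   3.91  1.37  1.22  2.  ] 
0.013
-1.40 err 0.0000 [ 1.5   1.21 -1.4   2.07  1.72  0.74 -0.78] OK
-1.05 err 0.0000 [ 1.36  0.87 -1.05  2.07  1.59  0.32 -0.85] OK
-0.70 err 0.0000 [ 1.14  0.68 -0.7   2.07 -1.97 -0.04  2.59] 
-0.35 err 0.0000 [ 0.88  0.59 -0.35  2.07 -1.51  0.17  2.05] 
0.00 err 0.0000 [ 0.6   0.57  0.    2.07  1.54 -0.35 -1.09] 
0.35 err 0.0000 [ 0.32  0.59  0.35  2.07 -4.8  -0.53  5.17] 
0.70 err 0.0000 [ 0.06  0.68  0.7   2.07 -1.72  0.73  1.99] 
1.05 err 0.0000 [-0.16  0.87  1.05  2.07  1.35 -1.01 -1.22] 
1.40 err 0.0000 [-0.3   1.21  1.4   2.07 -1.93  1.41  1.79]
```

```bash
cat > ik2.py <<'E'
from ik import *
x,n,Rt=rulerpose(-3.33,35)
for phi in(-30,-20,-10,0,10,20,30):
  for q3 in(-1.2,-.87,-.5):
    q=np.array([1.4,.39,-.87,2.16,-.17,.21,.75]);q=np.array([1.4,.39,-.87,2.1,.5,.4,.2]) if phi<0 else q
    o=[]
    for dz in(.15,.08,.013):
        q,e=sol(np.array([.578,-.3312,.0485])+n*dz,Rt*R.from_euler('y',phi,degrees=True),q3,q);q[2]=q3
        o.append(q.round(2).tolist()); 
    print(phi,q3,"%.4f"%e,"q4 q5 q6 q7",[[v[0],v[1],v[3],v[4],v[5],v[6]] for v in o])
E
python3 ik2.py
```

```text
-30 -1.2 0.0000 q4 q5 q6 q7 [[1.28, 0.56, 2.3, 1.89, 0.83, -1.5], [1.18, 0.84, 2.25, 2.04, 1.07, -1.53], [1.12, 1.07, 2.19, 2.17, 1.23, -1.51]]
-30 -0.87 0.0000 q4 q5 q6 q7 [[1.06, 0.39, 2.3, 1.91, 0.61, -1.61], [0.98, 0.62, 2.25, 2.05, 0.8, -1.7], [0.93, 0.81, 2.19, 2.15, 0.93, -1.73]]
-30 -0.5 0.0000 q4 q5 q6 q7 [[0.76, 0.31, 2.3, 1.96, 0.47, -1.72], [0.7, 0.49, 2.25, 2.11, 0.6, -1.87], [0.66, 0.66, 2.19, 2.2, 0.71, -1.94]]
-20 -1.2 0.0000 q4 q5 q6 q7 [[1.43, 0.5, 2.27, 1.76, 0.52, -1.3], [1.32, 0.78, 2.23, 1.97, 0.76, -1.39], [1.24, 1.01, 2.17, 2.1, 0.93, -1.4]]
-20 -0.87 0.0000 q4 q5 q6 q7 [[1.21, 0.35, 2.27, 1.81, 0.31, -1.41], [1.11, 0.57, 2.23, 2.04, 0.5, -1.6], [1.05, 0.76, 2.17, 2.15, 0.65, -1.65]]
-20 -0.5 0.0000 q4 q5 q6 q7 [[0.9, 0.27, 2.27, -1.21, -0.18, 1.57], [0.83, 0.45, 2.23, -0.92, -0.33, 1.27], [0.78, 0.62, 2.17, -0.82, -0.44, 1.19]]
-10 -1.2 0.0000 q4 q5 q6 q7 [[1.55, 0.51, 2.22, 1.35, 0.3, -0.8], [1.43, 0.77, 2.18, 1.77, 0.51, -1.13], [1.35, 0.98, 2.14, 1.96, 0.67, -1.2]]
-10 -0.87 0.0000 q4 q5 q6 q7 [[1.33, 0.35, 2.22, 0.81, 0.11, -0.31], [1.23, 0.56, 2.18, 1.84
[... 1208 characters left out ...]
0 q4 q5 q6 q7 [[1.5, 0.58, 1.98, -0.41, 0.65, 1.13], [1.42, 0.74, 1.95, -0.28, 0.52, 1.04], [1.36, 0.88, 1.9, -0.12, 0.42, 0.92]]
20 -0.5 0.0000 q4 q5 q6 q7 [[1.24, 0.47, 1.98, -0.71, 0.75, 1.39], [1.17, 0.61, 1.95, -0.72, 0.63, 1.42], [1.11, 0.73, 1.9, -0.74, 0.53, 1.45]]
30 -1.2 0.0000 q4 q5 q6 q7 [[1.68, 0.89, 1.88, 0.05, 0.78, 0.77], [1.6, 1.05, 1.85, 0.25, 0.71, 0.64], [1.53, 1.19, 1.8, 0.43, 0.67, 0.52]]
30 -0.87 0.0000 q4 q5 q6 q7 [[1.51, 0.69, 1.88, -0.38, 0.83, 1.14], [1.44, 0.83, 1.85, -0.28, 0.71, 1.09], [1.37, 0.96, 1.8, -0.18, 0.63, 1.03]]
30 -0.5 0.0000 q4 q5 q6 q7 [[1.26, 0.57, 1.88, -0.66, 0.93, 1.39], [1.2, 0.69, 1.85, -0.66, 0.83, 1.4], [1.14, 0.81, 1.8, -0.66, 0.74, 1.42]]
```

```bash
python3 - <<'E'
from h import *
from ruler import rulerpose
r=dict(np.load("w5.npz"));x,n,Rt=rulerpose(-3.33,35);y=np.cross(n,x)
crop(r,250,370,100,345,3.2,"w5c.png")
c0=np.array([.578,-.3312,.0485])
def onp(uv,h):
    c,d=ray(r,uv);P0=c0+n*h;k=((P0-c)@n)/(d@n);Q=c+d*k[:,None]-c0;return np.c_[Q@x,Q@y,Q@n]
print((onp([(281.5,334),(331.5,335),(342,60),(279.5,60)],.006)*1000).round(1))
print("rib top",(onp([(300,122),(318,122),(316,267),(300,267)],.038)*1000).round(1))
E
```

```text
[[ -27.5 -151.1    6. ]
 [  23.1 -151.6    6. ]
 [  24.2  107.4    6. ]
 [ -25.8  106.9    6. ]]
rib top [[ -8.3  60.2  38. ]
 [  5.2  60.4  38. ]
 [  5.5 -59.2  38. ]
 [ -8.  -59.3  38. ]]
```

View pics/w5c.png

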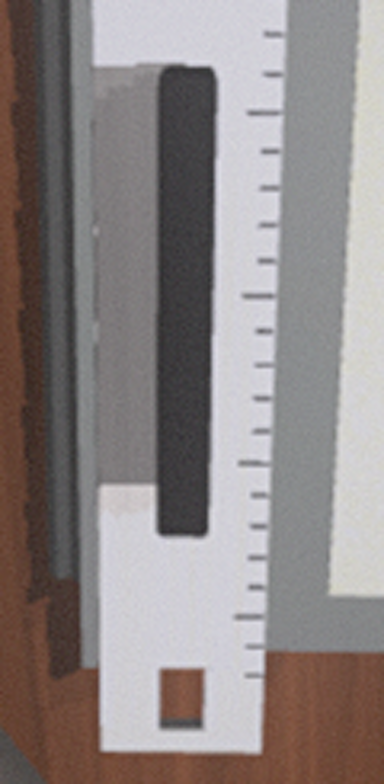

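```bash
sed -i 's/    x,n,Rt=rulerpose(v\[3\],v\[4\]);p=/    x,n,Rt=rulerpose(v[3],v[4]);Rt=Rt*R.from_euler("y",v[7] if len(v)>7 else 20,degrees=True);p=/' ruler.py
python3 ruler.py .5769 -.3311 .0477 -3.33 35 0.001 .13
```

```text
target [ 0.5033 -0.3268  0.1548]
t 9.75 at [ 0.4942 -0.3231  0.1724] F [-0.1 -0.6  0.5] grip 59.721 q [ 1.4   0.39 -0.87  2.16 -0.17  0.21  0.75]
tool y yaw -2.63  z [ 0.5711 -0.0282 -0.8204]
dp [-0.129 -0.101  0.789] ang [-0.044  3.943  0.11 ] rows 0.4029039099381109 2.295978575762735
```

>>> jog_arm(
  dp=[
    [0,0,0],
    [-0.1,0,0],
    [-0.1,-0.1,0],
    [-0.1,-0.1,0.4],
    [-0.1,-0.1,0.8],
  ],
  angular=[
    [0,1,0],
    [0,2,0.1],
    [0,3,0.1],
    [0,3.95,0.1],
    [0,3.95,0.1],
  ],
  claw=[55,50,50,50,50],
)

```text
t: 10.25
eef_pos: [0.5035, -0.3301, 0.1535]
tool_rot: [0.101, 0.649, 0.681, 0.323]
contact_force: [0.1, 0.3, 0.1]
gripper_width: 0.581
```

```bash
python3 ruler.py .5769 -.3311 .0477 -3.33 35 0.001 .07
```

```text
target [ 0.5376 -0.3288  0.1056]
t 10.25 at [ 0.5035 -0.3301  0.1535] F [0.1 0.3 0.1] grip 49.650 q [ 1.58  0.68 -1.01  1.96 -0.17  0.54  0.94]
tool y yaw -3.66  z [ 0.558   0.3089 -0.7702]
dp [-0.679  0.018  2.253] ang [-0.001  0.015 -0.058] rows 1.1767226744160209 0.03497205635781465
```

>>> jog_arm(
  dp=[
    [-0.1,0,0.5],
    [-0.3,0,1],
    [-0.5,0,1.6],
    [-0.65,0,2.1],
    [-0.7,0,2.25],
  ],
  angular=[
    [0,0,0],
    [0,0,0],
    [0,0,0],
    [0,0,0],
    [0,0,0],
  ],
  claw=[50,50,50,50,50],
)

```text
t: 10.75
eef_pos: [0.5374, -0.3246, 0.1045]
tool_rot: [0.1, 0.648, 0.683, 0.323]
contact_force: [-0.4, -0.1, 0.2]
gripper_width: 0.587
```

```bash
python3 ruler.py .5769 -.3311 .0477 -3.33 35 0.001 .016
python3 - <<'E'
from h import *
r=cam("wrist");cv2.imwrite("pics/w6.png",r["pixels"])
E
```

```text
target [ 0.5686 -0.3306  0.0614]
t 10.75 at [ 0.5374 -0.3246  0.1045] F [-0.4 -0.1  0.2] grip 50.152 q [ 1.46  0.76 -0.94  1.94 -0.14  0.45  0.92]
tool y yaw -3.34  z [ 0.5544  0.3115 -0.7717]
dp [-0.891  0.051  1.947] ang [-0.046 -0.015 -0.019] rows 1.0706921870752355 0.03049828586923805
```

View pics/w6.png

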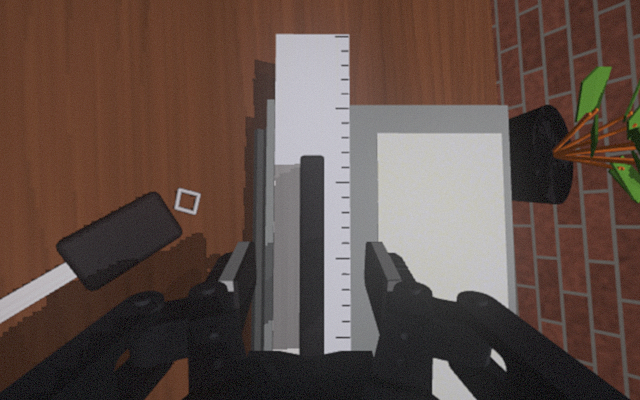

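The rib (cols 301–324, mid 312) lies midway between the pads. Now the final approach.

>>> jog_arm(
  dp=[
    [-0.2,0.03,0.5],
    [-0.45,0.05,1],
    [-0.7,0.05,1.5],
    [-0.85,0.05,1.85],
    [-0.89,0.05,1.95],
  ],
  angular=[
    [0,0,0],
    [0,0,0],
    [0,0,0],
    [0,0,0],
    [0,0,0],
  ],
  claw=[50,50,50,50,50],
)

```text
t: 11.3
eef_pos: [0.5683, -0.3317, 0.0613]
tool_rot: [0.1, 0.648, 0.682, 0.323]
contact_force: [0.0, -0.4, -0.2]
gripper_width: 0.583
```

```bash
python3 ruler.py .5769 -.3311 .0477 -3.33 35 0.001 .016
python3 - <<'E'
from h import *
r=cam("wrist");cv2.imwrite("pics/w7.png",r["pixels"])
E
```

```text
target [ 0.5686 -0.3306  0.0614]
t 11.30 at [ 0.5683 -0.3317  0.0613] F [ 0.  -0.4 -0.2] grip 49.753 q [ 1.37  0.85 -0.88  1.89 -0.11  0.4   0.92]
tool y yaw -3.46  z [ 0.5551  0.3111 -0.7714]
dp [0.041 0.007 0.015] ang [-0.037 -0.01  -0.036] rows 0.022033662301051558 0.030946245382762562
```

View pics/w7.png

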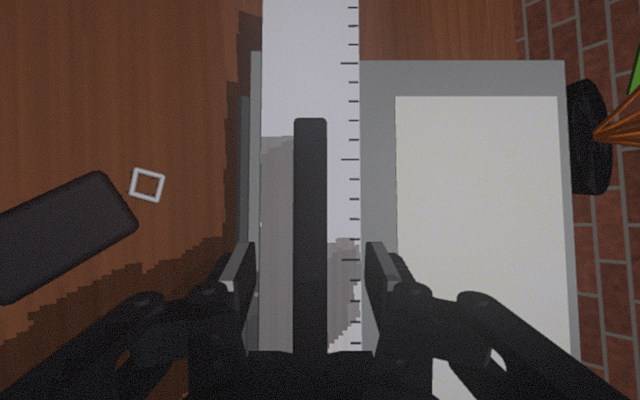

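The pose is on target, so I'll close on the rib.

>>> jog_arm(
  dp=[
    [0,0,0],
    [0,0,0],
    [0,0,0],
    [0,0,0],
    [0,0,0],
  ],
  angular=[
    [0,0,0],
    [0,0,0],
    [0,0,0],
    [0,0,0],
    [0,0,0],
  ],
  claw=[35,22,12,5,5],
  grip_force=60,
)

```text
t: 11.85
eef_pos: [0.5676, -0.3323, 0.0629]
tool_rot: [0.101, 0.648, 0.682, 0.323]
contact_force: [-4.5, -0.6, 5.6]
gripper_width: 0.152
```

```bash
python3 ruler.py .5769 -.3311 .0477 -3.33 35 0.001 .07
```

```text
target [ 0.5376 -0.3288  0.1056]
t 11.85 at [ 0.5676 -0.3323  0.0629] F [-4.5 -0.6  5.6] grip 12.994 q [ 1.38  0.85 -0.88  1.89 -0.11  0.4   0.92]
tool y yaw -3.43  z [ 0.5556  0.3097 -0.7716]
dp [ 0.778 -0.015 -1.942] ang [-0.034  0.007 -0.03 ] rows 1.0461746634722044 0.026568273943557822
```

>>> jog_arm(
  dp=[
    [0.05,0,-0.15],
    [0.15,0,-0.4],
    [0.35,0,-0.9],
    [0.55,0,-1.4],
    [0.78,0,-1.95],
  ],
  angular=[
    [0,0,0],
    [0,0,0],
    [0,0,0],
    [0,0,0],
    [0,0,0],
  ],
  claw=[5,5,5,5,5],
)

```text
t: 12.35
eef_pos: [0.5371, -0.3285, 0.1065]
tool_rot: [0.1, 0.648, 0.682, 0.323]
contact_force: [0.0, -0.2, -3.0]
gripper_width: 0.147
```

```bash
python3 ruler.py .5058 .281 .0 8.03 0 0 .16
python3 - <<'E'
from h import *
r=cam("wrist");cv2.imwrite("pics/w8.png",r["pixels"])
np.savez("w8.npz",**{k:r[k] for k in("K","R","t","pixels")},p=get_obs()["eef_pos"],q=get_obs()["tool_rot"])
E
```

```text
target [0.5058 0.281  0.16  ]
t 12.35 at [ 0.5371 -0.3285  0.1065] F [ 0.  -0.2 -3. ] grip 12.532 q [ 1.46  0.76 -0.94  1.93 -0.14  0.46  0.92]
tool y yaw -3.42  z [ 0.5553  0.31   -0.7717]
dp [23.925 -1.001  5.209] ang [7.272 0.688 0.287] rows 12.252795652017836 4.254830502852807
```

View pics/w8.png

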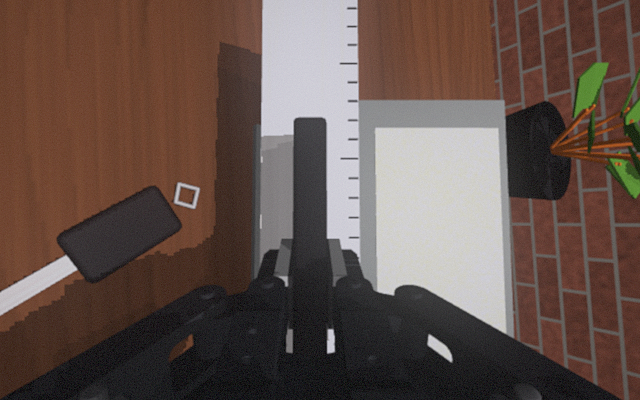

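```bash
python3 ruler.py .515 -.29 .0 4 0 0 .21
```

```text
target [ 0.515 -0.29   0.21 ]
t 12.40 at [ 0.5367 -0.329   0.108 ] F [-0.9  0.  -2.1] grip 12.842 q [ 1.46  0.76 -0.94  1.93 -0.14  0.46  0.92]
tool y yaw -3.39  z [ 0.5558  0.3087 -0.7719]
dp [ 2.743  1.542 -3.148] ang [7.022 0.461 1.028] rows 2.225474405269038 4.139575209789145
```

>>> jog_arm(
  dp=[
    [0.5,0.3,-0.6],
    [1.2,0.7,-1.4],
    [1.8,1.1,-2.2],
    [2.4,1.4,-2.8],
    [2.74,1.54,-3.15],
  ],
  angular=[
    [0.5,0,0.1],
    [2,0.1,0.3],
    [3.6,0.2,0.5],
    [5.2,0.3,0.8],
    [6.6,0.4,1],
  ],
  claw=[5,5,5,5,5],
)

```text
t: 12.9
eef_pos: [0.5175, -0.2894, 0.2119]
tool_rot: [-0.112, 0.673, 0.719, 0.129]
contact_force: [0.6, 0.5, -3.8]
gripper_width: 0.152
```

```bash
python3 ruler.py .5058 .281 .0 8.03 0 0 .20
```

```text
target [0.5058 0.281  0.2   ]
t 12.90 at [ 0.5175 -0.2894  0.2119] F [ 0.6  0.5 -3.8] grip 12.963 q [ 1.04  0.56 -0.68  1.62  0.03  1.2   0.47]
tool y yaw 3.48  z [ 0.0118  0.3368 -0.9415]
dp [21.31   0.899  8.126] ang [ 0.677  0.096 -0.724] rows 11.412336976592792 0.579579206631407
```

>>> jog_arm(
  dp=[
    [1.2,0,0.4],
    [2.8,0.1,1],
    [4.5,0.2,1.7],
    [6.2,0.25,2.3],
    [7.9,0.3,3],
  ],
  angular=[
    [0.1,0,0],
    [0.2,0,-0.1],
    [0.4,0,-0.2],
    [0.5,0.1,-0.3],
    [0.6,0.1,-0.4],
  ],
  claw=[5,5,5,5,5],
)

```text
t: 13.4
eef_pos: [0.5112, -0.0769, 0.205]
tool_rot: [-0.131, 0.657, 0.733, 0.117]
contact_force: [1.0, 0.4, -3.0]
gripper_width: 0.151
```

```bash
python3 ruler.py .5058 .281 .0 8.03 0 0 .20
```

```text
target [0.5058 0.281  0.2   ]
t 13.40 at [ 0.5112 -0.0769  0.205 ] F [ 1.   0.4 -3. ] grip 12.886 q [ 0.85  0.44 -0.78  1.85 -0.04  1.05  0.24]
tool y yaw 6.31  z [-0.039   0.3444 -0.938 ]
dp [13.302  1.357  5.124] ang [ 0.108 -0.055 -0.327] rows 7.159454696754095 0.20331166373895554
```

>>> jog_arm(
  dp=[
    [1.8,0.2,0.7],
    [3.6,0.4,1.4],
    [5.5,0.6,2.1],
    [7.4,0.75,2.8],
    [9.2,0.95,3.5],
  ],
  angular=[
    [0,0,0],
    [0,0,-0.1],
    [0.1,0,-0.2],
    [0.1,0,-0.3],
    [0.1,0,-0.3],
  ],
  claw=[5,5,5,5,5],
)

```text
t: 13.9
eef_pos: [0.5074, 0.1703, 0.2027]
tool_rot: [-0.133, 0.647, 0.742, 0.116]
contact_force: [1.4, 0.0, -3.1]
gripper_width: 0.146
```

```bash
python3 ruler.py .5058 .281 .0 8.03 0 0 .20
```

```text
target [0.5058 0.281  0.2   ]
t 13.90 at [0.5074 0.1703 0.2027] F [ 1.4  0.  -3.1] grip 12.459 q [ 0.46  0.41 -0.85  1.92 -0.05  0.87 -0.17]
tool y yaw 7.89  z [-0.0476  0.3434 -0.938 ]
dp [4.086 0.543 1.624] ang [ 0.009 -0.057 -0.027] rows 2.215387648652877 0.03716466027067988
```

>>> jog_arm(
  dp=[
    [1.1,0.1,0.5],
    [2.3,0.1,1],
    [3.3,0.1,1.6],
    [3.9,0.1,2.1],
    [3.9,0.1,2.1],
  ],
  angular=[
    [0,0,0],
    [0,0,0],
    [0,0,0],
    [0,0,0],
    [0,0,0],
  ],
  claw=[5,5,5,5,5],
)

```text
t: 14.4
eef_pos: [0.4931, 0.2805, 0.1869]
tool_rot: [-0.134, 0.645, 0.744, 0.115]
contact_force: [-0.7, -0.2, -2.2]
gripper_width: 0.147
```

```bash
python3 ruler.py .5058 .281 .0 8.03 0 -.012 .08
python3 - <<'E'
from h import *
r=cam("wrist");cv2.imwrite("pics/w9.png",r["pixels"])
E
```

```text
target [0.4939 0.2793 0.08  ]
t 14.40 at [0.4931 0.2805 0.1869] F [-0.7 -0.2 -2.2] grip 12.568 q [ 0.23  0.45 -0.84  1.91  0.    0.78 -0.39]
tool y yaw 8.20  z [-0.0511  0.3444 -0.9374]
dp [-1.538  0.033  3.991] ang [-0.029 -0.076  0.026] rows 2.1385646312513753 0.04944553919561699
```

View pics/w9.png

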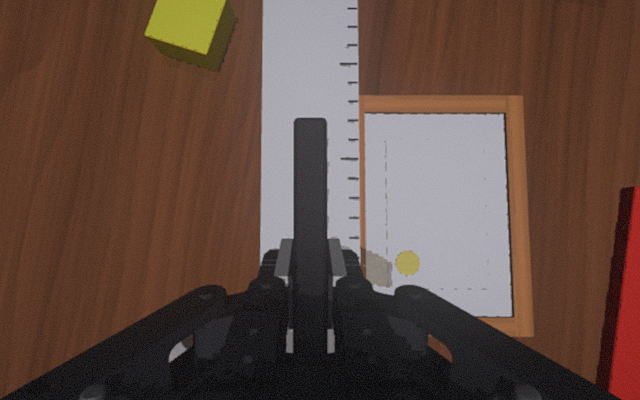

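>>> jog_arm(
  dp=[
    [-0.3,0,0.8],
    [-0.7,0,1.8],
    [-1.1,0,2.9],
    [-1.6,0,4.2],
    [-1.75,0,4.6],
  ],
  angular=[
    [0,0,0],
    [0,0,0],
    [0,-0.1,0],
    [0,-0.1,0],
    [0,-0.1,0],
  ],
  claw=[5,5,5,5,5],
)

```text
t: 14.95
eef_pos: [0.4943, 0.2735, 0.0609]
tool_rot: [-0.131, 0.648, 0.742, 0.11]
contact_force: [-0.4, -1.1, -3.3]
gripper_width: 0.146
```

>>> jog_arm(
  dp=[
    [0,0,0],
    [0,0,0],
    [0,0,0],
    [0,0,0],
    [0,0,0],
  ],
  angular=[
    [0,0,0],
    [0,0,0],
    [0,0,0],
    [0,0,0],
    [0,0,0],
  ],
  claw=[5,5,5,5,5],
)

```text
t: 15.45
eef_pos: [0.4963, 0.2764, 0.0647]
tool_rot: [-0.129, 0.647, 0.743, 0.113]
contact_force: [-0.2, -0.2, -2.4]
gripper_width: 0.152
```

```bash
python3 ruler.py .5058 .281 .0 8.03 0 -.012 .08
python3 - <<'E'
from h import *
import pickle
r=cam("wrist");cv2.imwrite("pics/w10.png",r["pixels"]);s=cam("top");crop(s,170,310,140,270,5.5,"t10.png");pickle.dump((r,s,get_obs()),open("w10.pkl","wb"))
E
```

```text
target [0.4939 0.2793 0.08  ]
t 15.45 at [0.4963 0.2764 0.0647] F [-0.2 -0.2 -2.4] grip 13.018 q [ 0.13  0.62 -0.72  1.99  0.13  0.55 -0.43]
tool y yaw 7.86  z [-0.0456  0.3359 -0.9408]
dp [ 0.329 -0.077 -0.534] ang [ 0.02   0.037 -0.028] rows 0.3159767579080825 0.029543852800893295
```

View pics/w10.png

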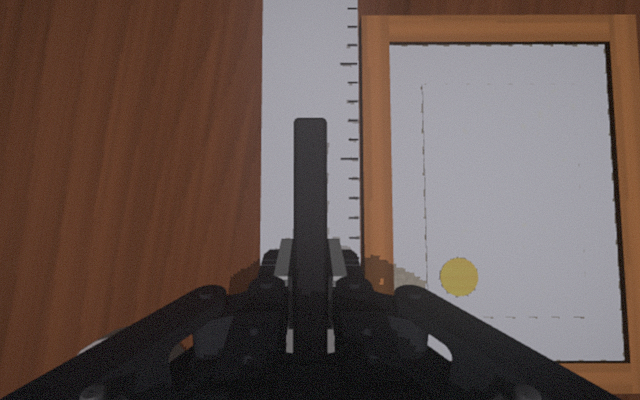

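View pics/t10.png

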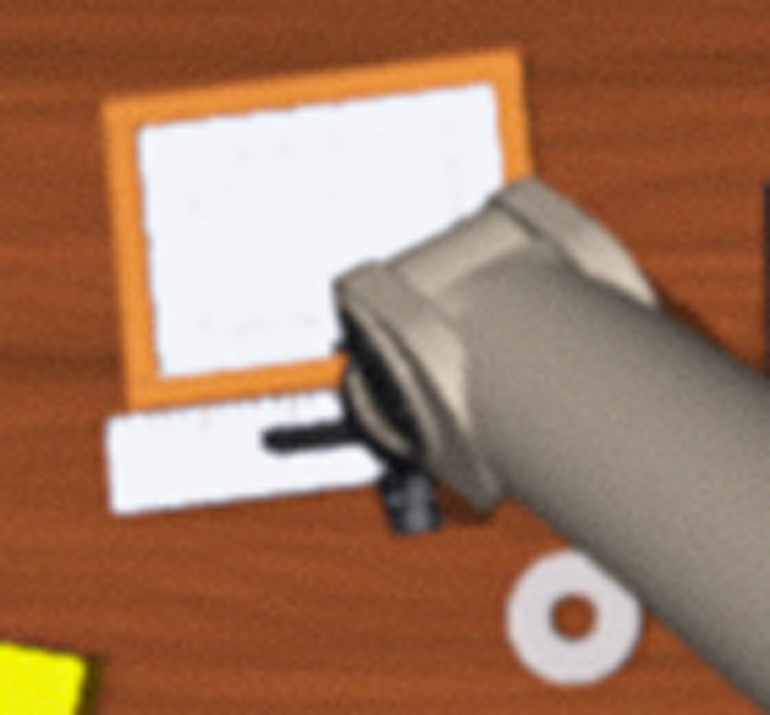

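```bash
python3 - <<'E'
from h import *
import pickle
r,s,o=pickle.load(open("w10.pkl","rb"))
crop(r,250,460,0,160,3.7,"w10c.png")
crop(r,350,410,0,290,2.1,"w10d.png")
crop(r,560,640,0,160,4,"w10e.png")
E
```

```text
(no output)
```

View pics/w10c.png

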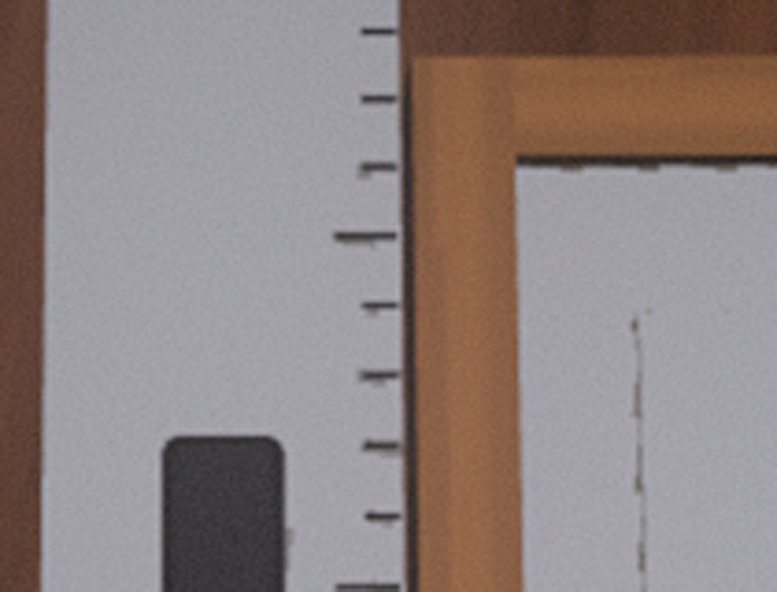

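```bash
cat > meas.py <<'E'
from h import *
import sys,pickle
def meas(r,tz,off,fn,fl,ge,rib):
    # fn: 2 px on frame near top edge, fl: 2 px on frame left top edge, ge: 2 px ruler graduated top edge, rib: 2 px rib-end corners
    u=tz-off
    N=onz(r,fn,.012)[:,:2];L=onz(r,fl,.012)[:,:2];G=onz(r,ge,u+.006)[:,:2];B=onz(r,rib,u+.038)[:,:2]
    ey=N[0]-N[1];ey/=np.linalg.norm(ey);ex=np.array([ey[1],-ey[0]])
    ly=L[1]-L[0];ly/=np.linalg.norm(ly);print("frame yaw near %.2f  left %.2f"%tuple(np.rad2deg([np.arctan2(-ey[0],ey[1]),np.arctan2(ly[1],ly[0])])))
    k=np.linalg.solve(np.c_[ey,-ly],L[0]-N[0]);C=N[0]+ey*k[0];print("corner",C.round(4))
    g=G[0]-G[1];print("ruler yaw %.2f"%np.rad2deg(np.arctan2(-g[0],g[1])))
    b=B.mean(0);print("rib width mm",np.linalg.norm(B[0]-B[1])*1e3)
    print("from corner, mm: rib end ex %.1f (want -25)  ey %.1f (want -90)"%((b-C)@ex*1e3,(b-C)@ey*1e3),"grad edge ex",((G-C)@ex*1e3).round(1),"ey",((G-C)@ey*1e3).round(0))
    return C,ex,ey
E
python3 - <<'E'
from meas import *
r,s,o=pickle.load(open("w10.pkl","rb"))
print(o["eef_pos"])
meas(r,o["eef_pos"][2],.0178,[(361.35,16.2),(363,159.5)],[(362,15.8),(633,14.2)],[(357.8,5.4),(358.8,159)],[(294,118.1),(326.8,118.1)])
# top: frame + ruler zero corner
P=np.array([(108,418),(113,515),(132,412)])/5.5+[170,140]-.4
print("top", onz(s,P[:2],.053).round(4),"corner",onz(s,P[2:],.012).round(4))
E
```

```text
[0.49595598 0.27627884 0.06419052]
frame yaw near 7.96  left 8.26
corner [0.5074 0.4314]
ruler yaw 7.73
rib width mm 13.766743316518584
from corner, mm: rib end ex -33.5 (want -25)  ey -90.2 (want -90) grad edge ex [-8.3 -8.6] ey [ -20. -102.]
top [[0.5018 0.4306 0.053 ]
 [0.4491 0.4251 0.053 ]] corner [[0.5092 0.4316 0.012 ]]
```

```bash
cat > rel.py <<'E'
from plan import *
# dex dey z yawturn(deg): shift along frame axes from measured pose in mm, absolute z
v=[float(a) for a in sys.argv[1:]]
a=np.deg2rad(8.05);ex=np.array([np.cos(a),np.sin(a),0]);ey=np.array([-np.sin(a),np.cos(a),0])
o=get_obs();p=o["eef_pos"]+ex*v[0]/1e3+ey*v[1]/1e3;p[2]=v[2]
# level target: ruler flat, phi 20
yaw=v[3]
from ruler import rulerpose
x,n,Rt=rulerpose(yaw,0);plan(p,Rt*R.from_euler("y",20,degrees=True))
E
python3 rel.py 2 0 .026 8.05
```

```text
t 15.55 at [0.496  0.2763 0.0642] F [ 0.3  0.1 -3.2] grip 12.956 q [ 0.13  0.62 -0.72  1.99  0.13  0.55 -0.43]
tool y yaw 7.87  z [-0.0464  0.3356 -0.9408]
dp [-0.517  0.08   1.437] ang [ 0.012  0.039 -0.034] rows 0.7648571547394908 0.03101779883008666
```

>>> jog_arm(
  dp=[
    [-0.1,0,0.3],
    [-0.25,0.05,0.7],
    [-0.4,0.08,1.1],
    [-0.5,0.08,1.4],
    [-0.52,0.08,1.44],
  ],
  angular=[
    [0,0,0],
    [0,0.03,-0.05],
    [0,0.03,-0.05],
    [0,0.03,-0.05],
    [0,0.03,-0.05],
  ],
  claw=[5,5,5,5,5],
)

```text
t: 16.05
eef_pos: [0.4966, 0.2761, 0.0237]
tool_rot: [-0.131, 0.646, 0.744, 0.113]
contact_force: [0.2, -0.3, -2.9]
gripper_width: 0.149
```

>>> jog_arm(
  dp=[
    [0,0,0],
    [0,0,0],
    [0,0,0],
    [0,0,0],
    [0,0,0],
  ],
  angular=[
    [0,0,0],
    [0,0,0],
    [0,0,0],
    [0,0,0],
    [0,0,0],
  ],
  claw=[5,5,5,5,5],
)

```text
t: 16.55
eef_pos: [0.4978, 0.2765, 0.0257]
tool_rot: [-0.131, 0.645, 0.744, 0.114]
contact_force: [-0.6, 1.0, -3.5]
gripper_width: 0.148
```

```bash
python3 rel.py 0 0 .019 8.15
python3 - <<'E'
from h import *
import pickle
r=cam("wrist");crop(r,250,460,0,160,3.7,"w11c.png");cv2.imwrite("pics/w11.png",r["pixels"]);pickle.dump((r,0,get_obs()),open("w11.pkl","wb"))
E
```

```text
t 16.55 at [0.4978 0.2765 0.0257] F [-0.6  1.  -3.5] grip 12.676 q [ 0.1   0.68 -0.68  2.    0.16  0.48 -0.44]
tool y yaw 8.10  z [-0.047   0.3381 -0.9399]
dp [-0.091 -0.     0.252] ang [ 0.016  0.008 -0.004] rows 0.1339415678491091 0.010730493163209405
```

View pics/w11c.png

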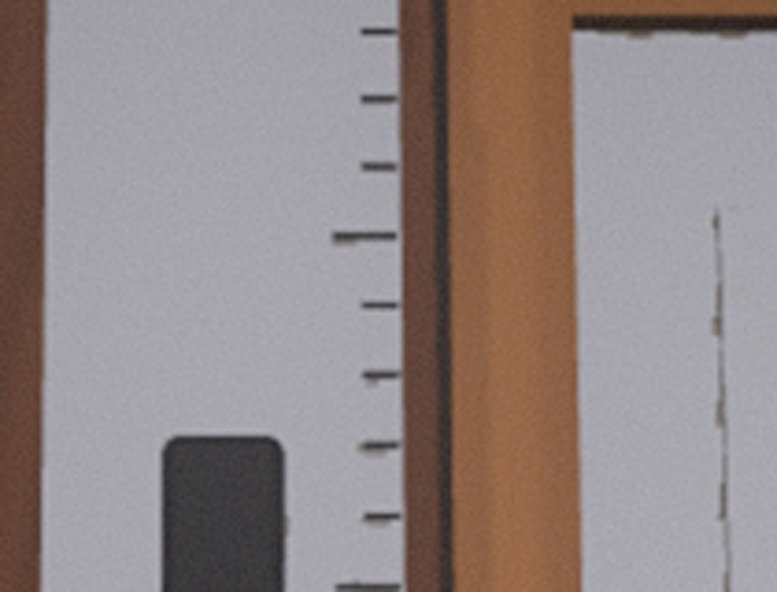

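View pics/w11.png

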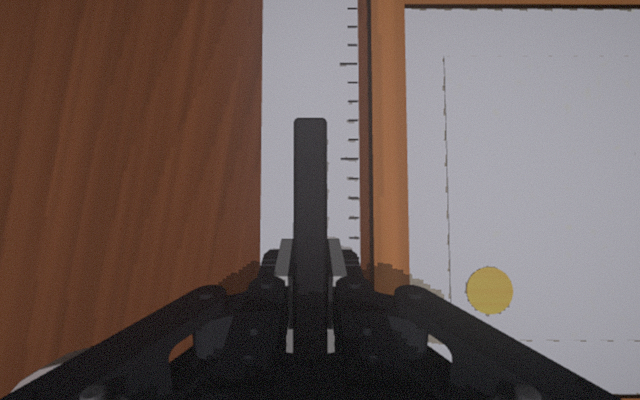

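```bash
python3 - <<'E'
from meas import *
r,s,o=pickle.load(open("w11.pkl","rb"))
u=o["eef_pos"][2]-.0178;print(u)
C=np.array([.5074,.4314,.012]);a=np.deg2rad(8.05)
c2=proj(r,[C,C+.18*np.array([np.cos(a),np.sin(a),0])]);print(c2)
meas(r,o["eef_pos"][2],.0178,[(370.4,2.7),(372.2,159.5)],c2,[(358.1,5.4),(359.05,159.5)],[(294,118.1),(326.8,118.1)])
print(onz(r,[(370.4,2.7)],.012),onz(r,[(367.7,2.7)],.0))
E
```

```text
0.007832071491995052
[[370.66316342 -27.58712176]
 [704.787855   -26.95604441]]
frame yaw near 8.07  left 8.05
corner [0.5071 0.4314]
ruler yaw 7.92
rib width mm 13.743161051248162
from corner, mm: rib end ex -32.1 (want -25)  ey -90.4 (want -90) grad edge ex [-6.9 -7.1] ey [ -20. -102.]
[[0.50946435 0.41450072 0.012     ]] [[0.50903301 0.42264645 0.        ]]
```

```bash
python3 rel.py 6 0.4 .0205 8.2
```

```text
t 16.60 at [0.4978 0.2765 0.0256] F [-0.8 -0.2 -2.1] grip 12.738 q [ 0.1   0.68 -0.68  2.    0.16  0.48 -0.44]
tool y yaw 8.10  z [-0.0472  0.338  -0.94  ]
dp [-0.055  0.24   0.199] ang [ 0.018  0.009 -0.014] rows 0.1581115527707563 0.014035302323551092
```

>>> jog_arm(
  dp=[
    [0,0.06,0.05],
    [-0.02,0.12,0.1],
    [-0.04,0.18,0.15],
    [-0.05,0.24,0.2],
    [-0.05,0.24,0.2],
  ],
  angular=[
    [0,0,0],
    [0,0,-0.01],
    [0,0,-0.02],
    [0,0,-0.02],
    [0,0,-0.02],
  ],
  claw=[5,5,5,5,5],
)

```text
t: 17.1
eef_pos: [0.5037, 0.2779, 0.0201]
tool_rot: [-0.131, 0.645, 0.744, 0.114]
contact_force: [-0.1, -0.0, -2.3]
gripper_width: 0.149
```

>>> jog_arm(
  dp=[
    [0,0,0],
    [0,0,0],
    [0,0,0],
    [0,0,0],
    [0,0,0],
  ],
  angular=[
    [0,0,0],
    [0,0,0],
    [0,0,0],
    [0,0,0],
    [0,0,0],
  ],
  claw=[5,5,5,5,5],
)

```text
t: 17.6
eef_pos: [0.5035, 0.2779, 0.0203]
tool_rot: [-0.131, 0.645, 0.745, 0.114]
contact_force: [0.5, 0.3, -2.7]
gripper_width: 0.149
```

```bash
python3 rel.py 0 0 .0175 8.2
python3 - <<'E'
from h import *
import pickle
r=cam("wrist");crop(r,330,420,0,250,3,"w12c.png");s=cam("top");crop(s,170,310,140,270,5.5,"t12.png");pickle.dump((r,s,get_obs()),open("w12.pkl","wb"))
E
```

```text
t 17.60 at [0.5035 0.2779 0.0203] F [ 0.5  0.3 -2.7] grip 12.751 q [ 0.09  0.7  -0.67  1.98  0.17  0.48 -0.43]
tool y yaw 8.20  z [-0.0475  0.338  -0.94  ]
dp [-0.039 -0.     0.107] ang [0.014 0.009 0.006] rows 0.05696518331258381 0.010181764540125605
```

View pics/w12c.png

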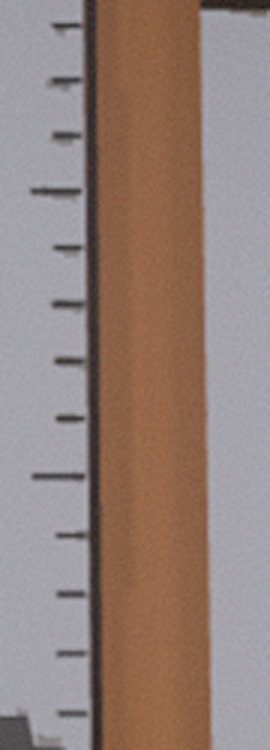

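View pics/t12.png

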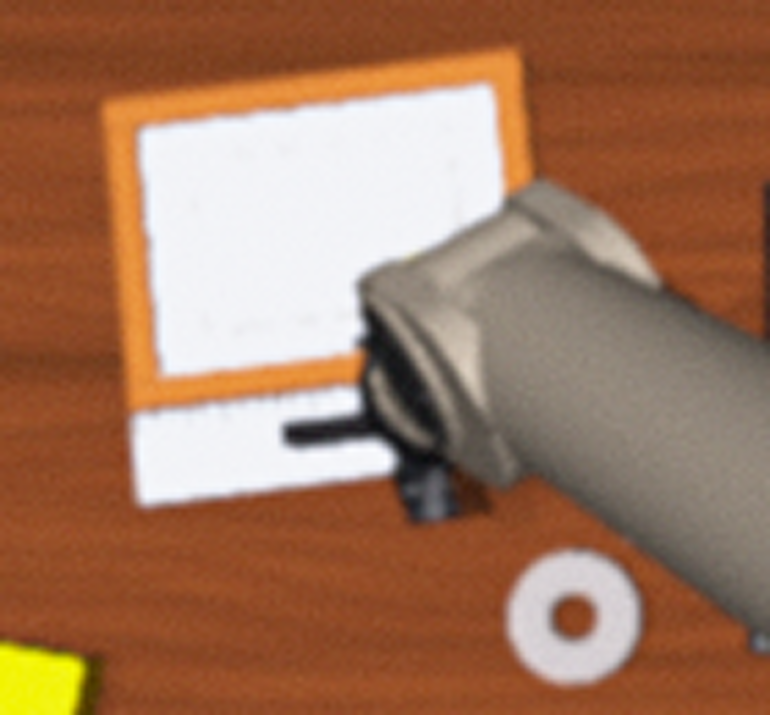

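```bash
python3 - <<'E'
from meas import *
r,s,o=pickle.load(open("w12.pkl","rb"))
im=r["pixels"]
for v in (5,50,100,150,200,230): print(v,[im[v-2:v+3,u].mean(0).round().astype(int).tolist() for u in range(355,368)])
C=np.array([.5073,.4314,.012]);a=np.deg2rad(8.05)
c2=proj(r,[C,C+.18*np.array([np.cos(a),np.sin(a),0])])
f=lambda x,y:(330+x/3-.33,y/3-.33)
meas(r,o["eef_pos"][2],.0178,[f(96.5,20),f(101,600)],c2,[f(85.5,20),f(90.5,600)],[(294,118.1),(326.8,118.1)])
E
```

```text
5 [[160, 153, 153], [162, 156, 158], [129, 126, 136], [70, 75, 94], [48, 50, 60], [46, 48, 53], [49, 52, 63], [60, 78, 110], [66, 91, 130], [64, 89, 128], [66, 89, 128], [64, 89, 129], [65, 89, 129]]
50 [[169, 160, 163], [169, 161, 162], [157, 152, 157], [108, 108, 118], [51, 54, 68], [49, 50, 58], [47, 49, 56], [59, 72, 97], [67, 89, 127], [69, 93, 135], [67, 92, 132], [68, 95, 134], [68, 92, 133]]
100 [[122, 118, 121], [122, 117, 119], [130, 126, 128], [112, 112, 122], [67, 72, 88], [49, 52, 60], [49, 51, 58], [54, 62, 83], [65, 88, 123], [70, 96, 139], [72, 98, 141], [70, 96, 138], [70, 96, 139]]
150 [[171, 163, 164], [170, 163, 164], [171, 164, 165], [160, 154, 159], [107, 106, 117], [51, 54, 66], [48, 49, 59], [48, 52, 61], [61, 82, 116], [71, 98, 144], [71, 98, 141], [71, 99, 141], [70, 96, 140]]
200 [[147, 140, 142], [147, 140, 143], [149, 143, 144], [158, 151, 153], [127, 125, 130], [64, 69, 82], [45, 48, 57], [46, 50, 57], [53, 62, 83], [66, 90, 127], [70, 98, 143], [71, 99, 141], [69, 96, 139]]
230 [[169, 161, 162], [170, 161, 164], [171, 163, 164], [172, 163, 165], [145, 142, 148], [86, 88, 99], [40, 45, 54], [38, 41, 52], [46, 54, 71], [59, 81, 117], [67, 97, 141], [68, 96, 140], [66, 96, 138]]
frame yaw near 8.07  left 8.05
corner [0.5072 0.4314]
ruler yaw 8.16
rib width mm 13.737770355031572
from corner, mm: rib end ex -26.5 (want -25)  ey -89.9 (want -90) grad edge ex [-1.4 -1.2] ey [ -20. -122.]
```

>>> jog_arm(
  dp=[
    [-0.01,0.01,0.03],
    [-0.02,0.02,0.06],
    [-0.035,0.03,0.09],
    [-0.035,0.03,0.1],
    [-0.035,0.03,0.1],
  ],
  angular=[
    [0,0,0],
    [0,0,0],
    [0,0,0],
    [0,0,0],
    [0,0,0],
  ],
  claw=[5,5,5,5,5],
)

```text
t: 18.2
eef_pos: [0.5042, 0.278, 0.0176]
tool_rot: [-0.131, 0.645, 0.744, 0.114]
contact_force: [0.1, -0.2, -3.2]
gripper_width: 0.149
```

```bash
python3 rel.py 0 0 .0175 8.1
python3 - <<'E'
from h import *
import pickle
r=cam("wrist");crop(r,330,420,0,250,3,"w13c.png");pickle.dump((r,0,get_obs()),open("w13.pkl","wb"))
im=r["pixels"]
for v in (5,100,230): print(v,[im[v-2:v+3,u].mean(0).round().astype(int).tolist() for u in range(355,368)])
E
```

```text
t 18.20 at [0.5042 0.278  0.0176] F [ 0.1 -0.2 -3.2] grip 12.753 q [ 0.09  0.7  -0.67  1.98  0.17  0.48 -0.44]
tool y yaw 8.20  z [-0.0477  0.338  -0.9399]
dp [-0.001 -0.     0.002] ang [0.005 0.008 0.024] rows 0.0012472846157574743 0.014862806727132458
5 [[160, 152, 154], [162, 155, 155], [128, 125, 131], [65, 68, 81], [43, 45, 54], [45, 48, 54], [54, 66, 90], [66, 86, 122], [66, 90, 129], [66, 88, 128], [66, 89, 126], [67, 89, 128], [66, 90, 130]]
100 [[120, 117, 119], [124, 118, 121], [140, 135, 136], [119, 115, 121], [64, 68, 78], [49, 49, 56], [50, 52, 62], [63, 81, 115], [70, 98, 141], [70, 96, 139], [70, 94, 138], [70, 96, 138], [70, 96, 139]]
230 [[169, 161, 163], [169, 163, 163], [172, 163, 166], [171, 165, 165], [142, 136, 141], [82, 80, 88], [41, 44, 51], [42, 46, 56], [56, 76, 108], [68, 96, 140], [67, 96, 140], [67, 95, 138], [65, 94, 137]]
```

View pics/w13c.png

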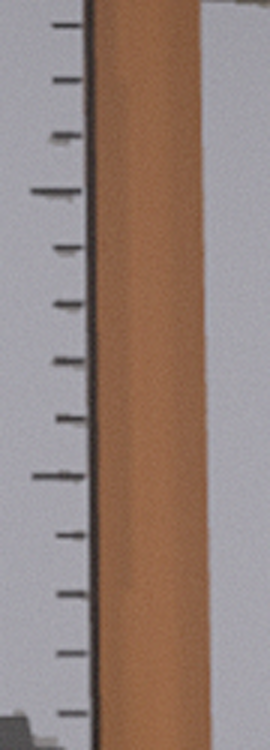

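>>> jog_arm(
  dp=[
    [-0.01,0,0.02],
    [-0.015,0,0.04],
    [-0.02,0,0.06],
    [-0.02,0,0.06],
    [-0.02,0,0.06],
  ],
  angular=[
    [0,0,0],
    [0,0,0],
    [0,0,0],
    [0,0,0],
    [0,0,0],
  ],
  claw=[5,5,5,5,5],
)

```text
t: 18.75
eef_pos: [0.5043, 0.278, 0.0162]
tool_rot: [-0.131, 0.645, 0.744, 0.114]
contact_force: [-0.4, -2.4, 1.7]
gripper_width: 0.149
```

```bash
python3 - <<'E'
from meas import *
r=cam("wrist");o=get_obs();im=r["pixels"].astype(float);pickle.dump((r,0,o),open("w14.pkl","wb"))
G=[];N=[]
for v in range(10,235,6):
    row=im[v-1:v+2,345:375].mean(0); b=row[:,0];red=row[:,2]-row[:,0]
    # ruler edge: last crossing of blue below 100 ; frame edge: red-blue crossing 40
    i=[k for k in range(len(b)-1) if b[k]>=95>b[k+1] and k>8][-1]; G.append((345+i+(b[i]-95)/(b[i]-b[i+1]),v))
    j=[k for k in range(i,len(b)-1) if red[k]<40<=red[k+1]][0]; N.append((345+j+(40-red[j])/(red[j+1]-red[j]),v))
def line(P):
    P=np.array(P);a=np.polyfit(P[:,1],P[:,0],1);res=P[:,0]-np.polyval(a,P[:,1]);k=abs(res)<.6;a=np.polyfit(P[k,1],P[k,0],1);return [(np.polyval(a,10),10),(np.polyval(a,230),230)]
g,n=line(G),line(N);print(g,n)
C=np.array([.5073,.4314,.012]);a=np.deg2rad(8.05)
c2=proj(r,[C,C+.18*np.array([np.cos(a),np.sin(a),0])])
off=o["eef_pos"][2]
meas(r,off,off,n,c2,g,[(294,118.1),(326.8,118.1)])
E
```

```text
[(np.float64(357.75712031009886), 10), (np.float64(359.856474493457), 230)] [(np.float64(361.3947489573347), 10), (np.float64(362.8996552772153), 230)]
frame yaw near 8.02  left 8.05
corner [0.5072 0.4314]
ruler yaw 8.21
rib width mm 13.580762739021903
from corner, mm: rib end ex -25.5 (want -25)  ey -90.4 (want -90) grad edge ex [-1.  -0.6] ey [ -23. -137.]
```

>>> jog_arm(
  dp=[
    [0.01,0.01,0],
    [0.015,0.02,0],
    [0.015,0.025,0],
    [0.015,0.028,0],
    [0.015,0.028,0],
  ],
  angular=[
    [0,0,0.02],
    [0,0,0.03],
    [0,0,0.03],
    [0,0,0.03],
    [0,0,0.03],
  ],
  claw=[5,5,5,5,5],
)

```text
t: 19.3
eef_pos: [0.5046, 0.2784, 0.0162]
tool_rot: [-0.131, 0.646, 0.744, 0.113]
contact_force: [-2.5, -4.5, 4.7]
gripper_width: 0.155
```

```bash
cat > gap.py <<'E'
from meas import *
r=cam("wrist");o=get_obs();im=r["pixels"].astype(float)
G=[];N=[]
for v in range(10,235,6):
    row=im[v-1:v+2,345:375].mean(0); b=row[:,0];red=row[:,2]-row[:,0]
    i=[k for k in range(len(b)-1) if b[k]>=95>b[k+1] and k>8][-1]; G.append((345+i+(b[i]-95)/(b[i]-b[i+1]),v))
    j=[k for k in range(i,len(b)-1) if red[k]<40<=red[k+1]][0]; N.append((345+j+(40-red[j])/(red[j+1]-red[j]),v))
def line(P):
    P=np.array(P);a=np.polyfit(P[:,1],P[:,0],1);res=P[:,0]-np.polyval(a,P[:,1]);k=abs(res)<.6;a=np.polyfit(P[k,1],P[k,0],1);return [(np.polyval(a,10),10),(np.polyval(a,230),230)]
g,n=line(G),line(N);print(g,n)
C=np.array([.5073,.4314,.012]);a=np.deg2rad(8.05)
c2=proj(r,[C,C+.18*np.array([np.cos(a),np.sin(a),0])])
off=o["eef_pos"][2];print(o["eef_pos"],o["contact_force"].round(1),o["torque"].round(2))
meas(r,off,off,n,c2,g,[(294,118.1),(326.8,118.1)])
crop(r,330,420,0,250,3,sys.argv[1])
E
python3 gap.py w15c.png
```

```text
[(np.float64(357.53293255498477), 10), (np.float64(359.890231849082), 230)] [(np.float64(360.3335071420916), 10), (np.float64(362.2951049838083), 230)]
[0.50455998 0.27838881 0.01622824] [-2.5 -4.   4.9] [-0.67  0.59  0.34]
frame yaw near 8.02  left 8.05
corner [0.5072 0.4314]
ruler yaw 8.16
rib width mm 13.578480551872866
from corner, mm: rib end ex -25.1 (want -25)  ey -90.0 (want -90) grad edge ex [-0.5 -0.3] ey [ -23. -137.]
```

View pics/w15c.png

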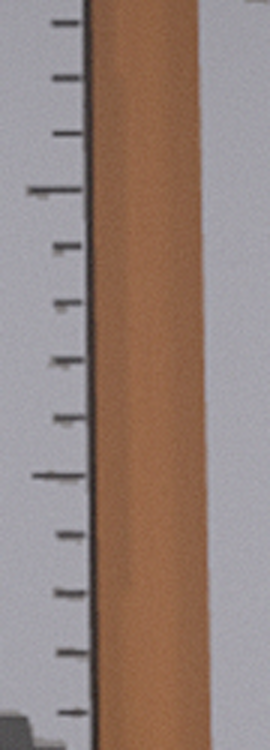

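>>> jog_arm(
  dp=[
    [0,0.005,0],
    [0,0.01,0],
    [0,0.012,0],
    [0,0.012,0],
    [0,0.012,0],
  ],
  angular=[
    [0,0,0.01],
    [0,0,0.02],
    [0,0,0.02],
    [0,0,0.02],
    [0,0,0.02],
  ],
  claw=[5,5,5,5,5],
)

```text
t: 19.85
eef_pos: [0.5045, 0.2784, 0.0162]
tool_rot: [-0.131, 0.646, 0.743, 0.113]
contact_force: [-4.3, -5.2, 7.6]
gripper_width: 0.151
```

```bash
python3 gap.py w16c.png
```

```text
[(np.float64(357.29729329939613), 10), (np.float64(359.87695231486066), 230)] [(np.float64(360.0077714695089), 10), (np.float64(362.28270314974935), 230)]
[0.50456422 0.27841086 0.01622327] [-3.  -5.   4.9] [-0.66  0.74  0.45]
frame yaw near 8.04  left 8.05
corner [0.5072 0.4314]
ruler yaw 8.15
rib width mm 13.577550317750132
from corner, mm: rib end ex -25.0 (want -25)  ey -90.0 (want -90) grad edge ex [-0.5 -0.3] ey [ -23. -137.]
```

>>> jog_arm(
  dp=[
    [0,0,0],
    [0,0,0],
    [0,0,0],
    [0.02,0,-0.06],
    [0.1,0,-0.28],
  ],
  angular=[
    [0,0,0],
    [0,0,0],
    [0,0,0],
    [0,0,0],
    [0,0,0],
  ],
  claw=[16,20,20,22,24],
)

```text
t: 20.4
eef_pos: [0.5049, 0.2785, 0.0234]
tool_rot: [-0.131, 0.646, 0.743, 0.113]
contact_force: [-1.1, -0.6, -0.0]
gripper_width: 0.28
```

```bash
python3 - <<'E'
from h import *
r=cam("wrist");cv2.imwrite("pics/w17.png",r["pixels"])
E
```

```text
(no output)
```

View pics/w17.png

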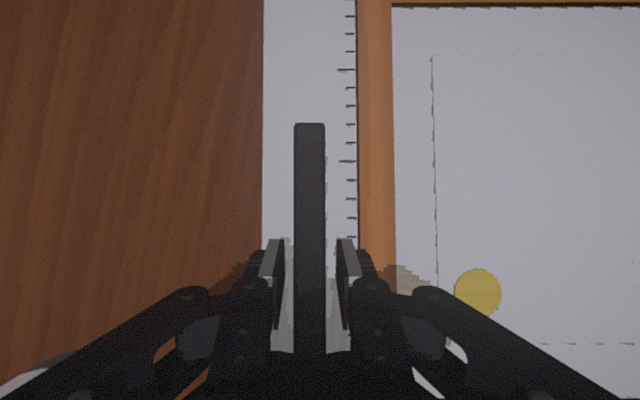

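The fingers are clear of the rib on both sides, so I'll lift straight up.

>>> jog_arm(
  dp=[
    [0.3,0,-0.8],
    [0.7,0,-1.9],
    [1.1,0,-3.1],
    [1.6,0,-4.4],
    [2.1,0,-5.7],
  ],
  angular=[
    [0,0,0],
    [0,0,0],
    [0,0,0],
    [0,0,0],
    [0,0,0],
  ],
  claw=[24,24,24,24,24],
)

```text
t: 20.95
eef_pos: [0.5049, 0.2792, 0.1771]
tool_rot: [-0.131, 0.646, 0.743, 0.114]
contact_force: [1.0, -0.1, -0.4]
gripper_width: 0.28
```

```bash
python3 plan.py .44 .22 .28 8.05
```

```text
t 20.95 at [0.5049 0.2792 0.1771] F [ 1.  -0.1 -0.4] grip 23.889 q [ 0.21  0.48 -0.82  1.89  0.03  0.77 -0.4 ]
tool y yaw 7.97  z [-0.0474  0.338  -0.94  ]
dp [-0.461 -2.901 -4.546] ang [ 3.000e-03 -3.991e+00 -1.500e-02] rows 2.7060992742500503 2.3230661462275255
```

>>> jog_arm(
  dp=[
    [-0.1,-0.4,-0.8],
    [-0.2,-1.2,-2],
    [-0.3,-2,-3.3],
    [-0.45,-2.9,-4.5],
    [-0.45,-2.9,-4.5],
  ],
  angular=[
    [0,-1,0],
    [0,-2,0],
    [0,-3,0],
    [0,-4,0],
    [0,-4,0],
  ],
  claw=[24,24,24,24,24],
)

```text
t: 21.45
eef_pos: [0.439, 0.2232, 0.2818]
tool_rot: [0.003, 0.655, 0.756, 0.002]
contact_force: [-0.2, 1.0, 0.1]
gripper_width: 0.286
```

>>> jog_arm(
  dp=[
    [0,0,0],
    [0,0,0],
    [0,0,0],
    [0,0,0],
    [0,0,0],
  ],
  angular=[
    [0,0,0],
    [0,0,0],
    [0,0,0],
    [0,0,0],
    [0,0,0],
  ],
  claw=[24,24,24,24,24],
)

```text
t: 21.95
eef_pos: [0.4402, 0.2204, 0.2767]
tool_rot: [-0.0, 0.656, 0.754, -0.001]
contact_force: [-0.0, 0.4, -0.2]
gripper_width: 0.28
```

```bash
python3 plan.py .44 .22 .28 8.05; python3 - <<'E'
from h import *
import pickle
r=cam("wrist");cv2.imwrite("pics/w18.png",r["pixels"]);s=cam("top");cv2.imwrite("pics/t18.png",s["pixels"]);pickle.dump((r,s),open("w18.pkl","wb"))
E
```

```text
t 21.95 at [0.4402 0.2204 0.2767] F [-0.   0.4 -0.2] grip 23.926 q [ 0.08  0.21 -0.76  1.88  0.16  1.11 -0.6 ]
tool y yaw 7.93  z [-1.6e-03 -6.0e-04 -1.0e+00]
dp [-0.014 -0.012 -0.131] ang [-0.019  0.004 -0.023] rows 0.06594830226748287 0.01750918583980964
```

View pics/w18.png

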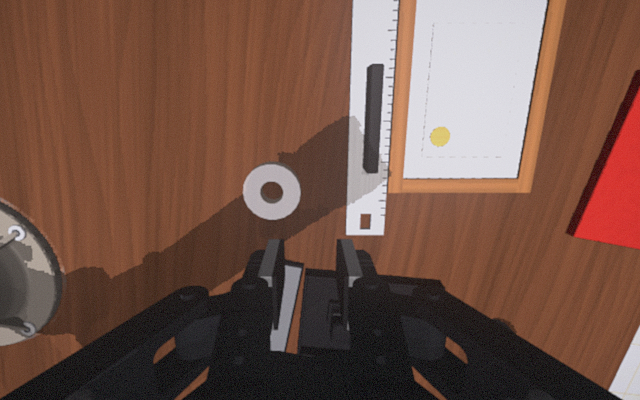

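View pics/t18.png

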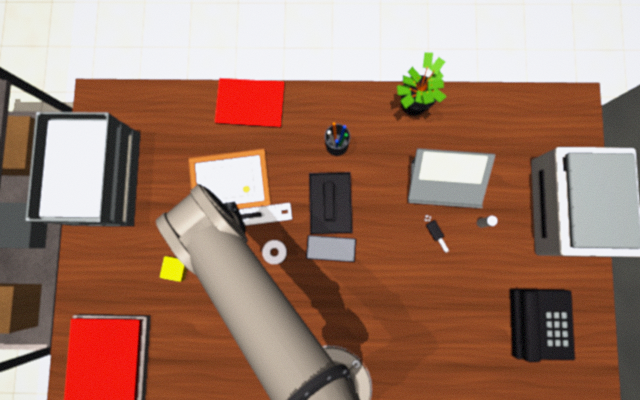

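```bash
python3 plan.py .43 .32 .30 8.05
```

```text
t 22.05 at [0.4402 0.2206 0.2771] F [-0.  -0.5 -0.3] grip 23.967 q [ 0.08  0.21 -0.76  1.88  0.16  1.11 -0.6 ]
tool y yaw 7.95  z [-9.e-04 -6.e-04 -1.e+00]
dp [ 3.996  0.144 -0.919] ang [-0.011  0.005 -0.02 ] rows 2.051272793178536 0.013599601155944921
```

>>> jog_arm(
  dp=[
    [0.8,0,-0.3],
    [1.8,0.1,-0.6],
    [2.8,0.1,-0.9],
    [3.6,0.15,-0.9],
    [4,0.15,-0.9],
  ],
  angular=[
    [0,0,0],
    [0,0,0],
    [0,0,0],
    [0,0,0],
    [0,0,0],
  ],
  claw=[24,24,24,24,24],
)

```text
t: 22.55
eef_pos: [0.4295, 0.3222, 0.3]
tool_rot: [-0.0, 0.655, 0.755, 0.0]
contact_force: [-0.1, 0.2, 0.3]
gripper_width: 0.283
```

>>> jog_arm(
  dp=[
    [0,0,0],
    [0,0,0],
    [0,0,0],
    [0,0,0],
    [0,0,0],
  ],
  angular=[
    [0,0,0],
    [0,0,0],
    [0,0,0],
    [0,0,0],
    [0,0,0],
  ],
  claw=[24,24,24,24,24],
)

```text
t: 23.05
eef_pos: [0.4303, 0.3195, 0.2999]
tool_rot: [0.0, 0.657, 0.754, -0.0]
contact_force: [-0.4, 0.2, -0.3]
gripper_width: 0.281
```

```bash
python3 - <<'E'
from h import *
import pickle
r=cam("wrist");cv2.imwrite("pics/w19.png",r["pixels"]);s=cam("scene");crop(s,230,430,110,260,4,"s19.png");pickle.dump((r,s),open("w19.pkl","wb"))
E
```

```text
(no output)
```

View pics/w19.png

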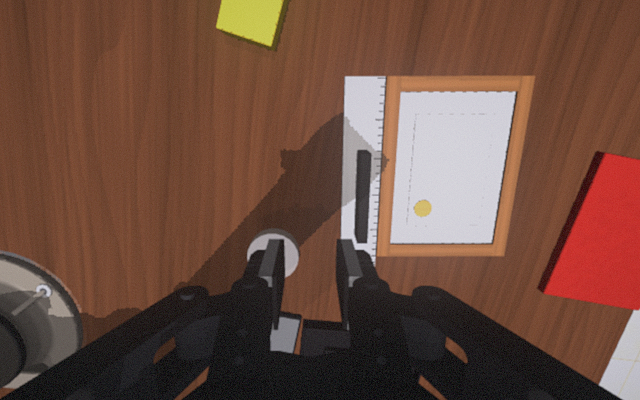

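View pics/s19.png

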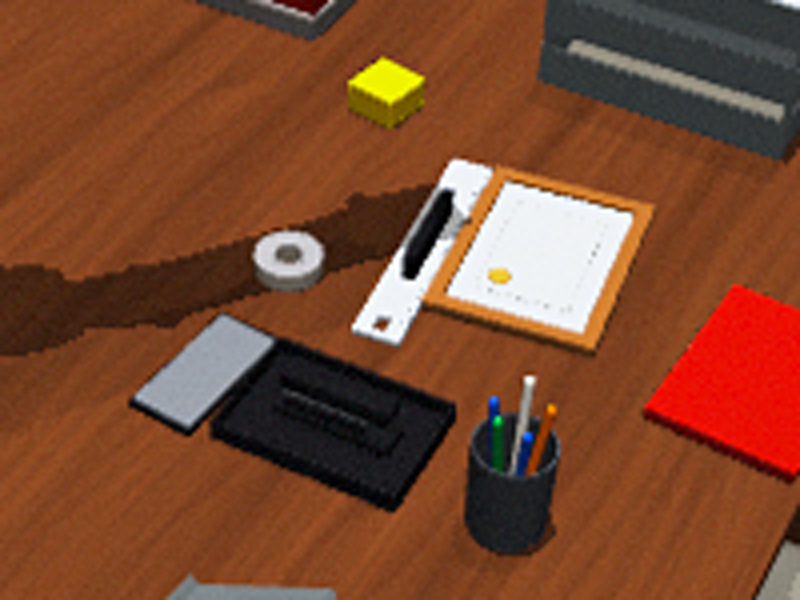

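```bash
python3 - <<'E'
from meas import *
r,s=pickle.load(open("w19.pkl","rb"));crop(r,330,430,60,260,3.8,"w19c.png")
im=r["pixels"].astype(float);d=im
# zero end of ruler: blue rise along rows; frame left edge: red rise
def rowedge(cols,f,th,a,b):
    o=[]
    for u in cols:
        x=f(im[a:b,u-1:u+2].mean(1));i=[k for k in range(len(x)-1) if x[k]<th<=x[k+1]][0];o.append((u,a+i+(th-x[i])/(x[i+1]-x[i])))
    return np.array(o)
zr=rowedge(range(350,376,3),lambda p:p[:,0],110,65,90)
fl=rowedge(range(400,520,6),lambda p:p[:,2],(im[66:70,400:520,2].mean()+im[81:85,400:520,2].mean())/2,66,90)
print(zr[[0,-1]].round(2),fl[[0,-1]].round(2))
Z=onz(r,zr,.006)[:,:2];L=onz(r,fl,.012)[:,:2]
a=np.polyfit(L[:,0],L[:,1],1);print("frame left edge dir",np.rad2deg(np.arctan(a[0])))
print("ruler end minus frame left line, mm",((Z[:,1]-np.polyval(a,Z[:,0]))*np.cos(np.arctan(a[0]))*1e3).round(1))
G=[];N=[]
for v in range(90,240,6):
    row=im[v-1:v+2,365:410].mean(0);b=row[:,0];red=row[:,2]-row[:,0]
    j=[k for k in range(len(b)-1) if red[k]<45<=red[k+1] ][-0 if 0 else 0];N.append((365+j+(45-red[j])/(red[j+1]-red[j]),v))
    i=[k for k in range(j+1) if b[k]>=100>b[k+1]]
    if i:i=i[-1];G.append((365+i+(b[i]-100)/(b[i]-b[i+1]),v))
a8=np.deg2rad(8.05);ex=np.array([np.cos(a8),np.sin(a8)]);ey=np.array([-ex[1],ex[0]])
Np=onz(r,N,.012)[:,:2];Gp=onz(r,G,.006)[:,:2]
for n_,P in(("frame",Np),("ruler",Gp)):
    f=np.polyfit(P@ey,P@ex,1);k=abs(P@ex-np.polyval(f,P@ey))<.0012;f=np.polyfit((P@ey)[k],(P@ex)[k],1);print(n_,"yaw",8.05-np.rad2deg(np.arctan(f[0])),"ex at ey=.22,.30,.34",np.polyval(f,[.22,.30,.34]).round(4),k.sum(), "corner-ish", L[0].round(4))
E
```

```text
[[350.    75.34]
 [374.    75.32]] [[400.    75.79]
 [514.    75.65]]
frame left edge dir 8.066504248126476
ruler end minus frame left line, mm [1.1 1.1 1.1 1.1 1.  1.  1.  1.1 1. ]
frame yaw 8.087444726279044 ex at ey=.22,.30,.34 [0.5623 0.5622 0.5622] 22 corner-ish [0.523  0.4343]
ruler yaw 8.112860344916689 ex at ey=.22,.30,.34 [0.5629 0.5628 0.5628] 25 corner-ish [0.523  0.4343]
```

View pics/w19c.png

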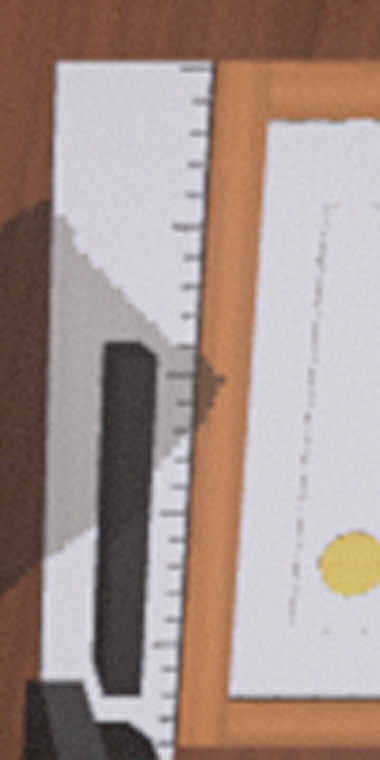

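>>> jog_arm(
  dp=[
    [-1.5,0,-0.3],
    [-3,0,-0.5],
    [-4.8,0,-0.5],
    [-6.6,0,-0.5],
    [-8.4,0,-0.5],
  ],
  angular=[
    [0,0,0],
    [0,0,0],
    [0,0,0],
    [0,0,0],
    [0,0,0],
  ],
  claw=[24,24,24,24,24],
)

```text
t: 23.65
eef_pos: [0.4591, 0.1104, 0.3128]
tool_rot: [0.001, 0.656, 0.755, -0.0]
contact_force: [0.4, 0.0, -0.6]
gripper_width: 0.283
```

>>> jog_arm(
  dp=[
    [-1.8,0,0],
    [-3.6,0,0],
    [-5.4,0,0],
    [-7.2,0,0],
    [-8.5,0,0],
  ],
  angular=[
    [0,0,0],
    [0,0,0],
    [0,0,0],
    [0,0,0],
    [0,0,0],
  ],
  claw=[24,24,24,24,24],
)

```text
t: 24.15
eef_pos: [0.4884, -0.1017, 0.3127]
tool_rot: [0.001, 0.657, 0.754, -0.001]
contact_force: [0.8, -0.1, 1.0]
gripper_width: 0.284
```

>>> jog_arm(
  dp=[
    [0,0,0],
    [0,0,0],
    [0,0,0],
    [0,0,0],
    [0,0,0],
  ],
  angular=[
    [0,0,0],
    [0,0,0],
    [0,0,0],
    [0,0,0],
    [0,0,0],
  ],
  claw=[24,24,24,24,24],
)

```text
t: 24.65
eef_pos: [0.4886, -0.0971, 0.3128]
tool_rot: [0.0, 0.656, 0.755, -0.0]
contact_force: [0.5, -0.2, 0.5]
gripper_width: 0.285
```

```bash
python3 - <<'E'
from h import *
s=cam("top");cv2.imwrite("pics/t20.png",s["pixels"]);crop(s,170,370,130,280,4,"t20c.png");print(get_obs()["eef_pos"],get_obs()["joint_vel"].round(3))
im=s["pixels"].astype(float)
hsv=cv2.cvtColor(s["pixels"],cv2.COLOR_BGR2HSV);H,S,V=[hsv[...,i] for i in range(3)]
def edge(rows,f,a,b):
    o=[]
    for v in rows:
        x=f(im[v-1:v+2,a:b].mean(0));th=(x[:3].mean()+x[-3:].mean())/2;i=[k for k in range(len(x)-1) if x[k]<th<=x[k+1]][0];o.append((a+i+(th-x[i])/(x[i+1]-x[i]),v))
    return np.array(o)
zr=edge(range(218,229,2),lambda p:p[:,0],185,205);fl=edge(range(160,208,3),lambda p:p[:,2],182,199)
Z=onz(s,zr,.006)[:,:2];L=onz(s,fl,.012)[:,:2]
print(zr[0],fl[0])
a=np.polyfit(L[:,0],L[:,1],1);print(np.rad2deg(np.arctan(a[0])),((Z[:,1]-np.polyval(a,Z[:,0]))*1e3).round(1))
m=np.zeros_like(H);m[140:222,180:280]=((S>180)&(V>190)&(H<22))[140:222,180:280]
c=max(cv2.findContours(m,cv2.RETR_EXTERNAL,cv2.CHAIN_APPROX_NONE)[0],key=cv2.contourArea)
print(cv2.minAreaRect((onz(s,c[:,0],.012)[:,:2]*1000).astype(np.float32)))
E
```

```text
[ 0.48856614 -0.09726897  0.31277157] [ 0.003  0.001  0.006  0.001  0.001 -0.002  0.001]
[193.48650235 218.        ] [188.20081967 160.        ]
7.687525625324985 [0.9 1.4 1.4 1.  0.8 1. ]
((617.0760498046875, 327.1417236328125), (175.96771240234375, 239.76426696777344), 7.902286529541016)
```

View pics/t20c.png

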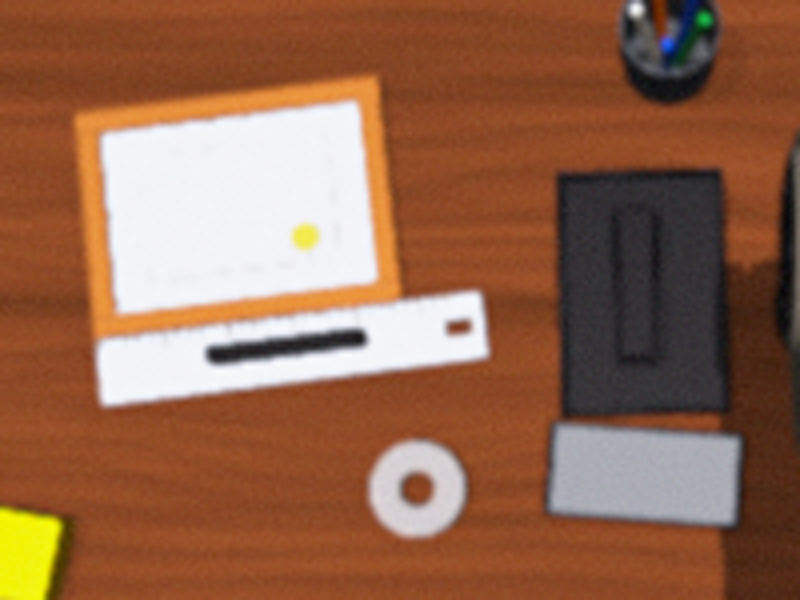

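```bash
python3 -c "
from station import *
print(hand_in(),get_obs()['t'])"
```

```text
the job is handed in; nothing more can be done
the job is handed in; nothing more can be done
```

The job is handed in, at about 24.7 s of the 69 s allowed. The stapler stands upright in the tray, and the ruler lies flat along the frame's near side with its zero end at the left corner. The robot had let go and was clear of everything.

- **Stapler:** I set it down lengthwise in the middle of the tray. The top and scene views both show it standing clear of the walls.
- **Ruler against the frame:** I lowered it flat about 1 mm off the frame and nudged it in until it stopped moving. The ruler and the frame side are parallel to within about 0.1°. The gap read 0.3–0.5 mm before release and −0.6 mm after, so they are touching within measuring error.
- **Zero end:** The last two checks disagree with the earlier one. After release, the wrist and top cameras both put the zero end about 1 mm past the frame's left corner. The rib-end estimate before release had said 0 mm, but it relied on an assumed height and is less reliable. I left the 1 mm alone rather than risk regripping.
- **Frame and other things:** The frame's position and angle match the first measurement within about 1–2 mm. The tape, notes, phone, pen cup, keys and glue stick look undisturbed in the pictures; I did not measure them again.
- **Forces:** Readings at the end of each move stayed below about 10 N.

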